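# Pry up the tooling slab and slip a packing plate under its low foot

### The job

The stone tooling slab sits low at its single-foot end. Set the toe of the blue pry bar under that end, lever the slab up over the hardwood block, and with the slab held up slip the brass packing plate right under the single foot, in line with the slab. Then let the slab down gently onto the plate so that it sits level, take the bar out and lay it flat on the bench clear of the slab; do not shove the slab about, and leave the other things on the bench alone.

Things in the scene. Friction and masses are not known exactly. Their poses are not given: they have to be found in the camera images.
- slab: White marble slab, 200 x 300 x 30 mm, about 5 kg, loose. Origin: middle of its underside; z: its upward normal; y: along its length to the low end, 150 mm off. Three black rubber feet 28 mm across: two, 33 mm tall, at y = -118, x = +-80 mm; a single one, 25 mm tall, at y = +118, x = 0. So it slopes down 1.9 degrees to +y; 8 mm under the single foot makes it level.
- slab_foot (a point): Centre of the bottom face of the slab's single rubber foot (28 mm across), 32 mm in from the slab's low end. It stands on the bench. Axes as the slab's.
- slab_edge (a point): Middle of the lower edge of the slab's low (+y) end, 24 mm above the bench at the start. Axes as the slab's.
- block_top (a point): Pale hardwood fulcrum block, 40 x 30 mm, 14 mm tall, loose, already standing where it is needed: 3 to 10 mm off the slab's low end, its 40 mm side along the edge, its middle some 60 mm to the slab's -x side of the single foot's line. The point is the centre of its top face.
- bar_grip (a point): Steel pry bar, blue handle, 0.72 kg, lying on the bench. The point is the middle of its section (22 mm wide, 15 thick) near its balance point, 16 mm above the bench. Axes with the bar lying: z up, x level towards the toe, y across. The straight 250 mm handle runs from the heel to -x, rising 4 degrees to the tail.
- bar_heel (a point): Bottom of the bar's bend, on which it rocks: x = +114, z = -16 mm from bar_grip. It belongs on the middle of the block's top, with 20 mm of the toe under the slab. Pitched 30 degrees toe down the toe is level and slips in; pressing the handle down about the heel until the tail stands on the bench lifts the foot about 14 mm.
- bar_tail (a point): Bottom of the bar's turned-down tail end, 245 mm behind the heel (-x), on the bench. Once levered down so that the tail stands on the bench (toe then rising 33 degrees), the bar's own weight holds the slab up with nobody holding it; raising the handle again lets the slab down.
- bar_toe (a point): Tip of the bar's toe (lower edge, middle of the width). The toe is straight, 40 mm long from the heel, 22 wide, 5 thick at the tip, and rises at 30 degrees to +x as the bar lies: x = +149, z = +4 mm from bar_grip.
- shim_center (a point): Brass packing plate, 36 x 110 x 8 mm, 0.27 kg, flat and loose. The point is its centre, 4 mm above the bench; y along its length, x across. Pushed in so that its inner end is 20 to 25 mm past the foot's centre, some 55 mm of it stays outside the slab's end. A thinner grey plate lies near it.
- thin_plate: Grey steel plate, 36 x 110 x 4 mm, flat and loose; it may lie where the brass one was expected. Not wanted: leave it. Origin: centre of its underside.
- glue: Amber jar, 64 mm across, 90 mm tall; leave it. Origin: centre of its base.
- dye: White dye bottle, 48 mm across, 120 mm tall; leave it. Origin: centre of its base.
- spool: Orange thread spool, 44 mm across, 52 mm tall; leave it. Origin: centre of its base.
- maul: White-headed maul standing on its head, 72 mm across, 210 mm tall; leave it. Origin: centre of its base.
- wax: Yellow wax puck, 60 mm across, 22 mm tall; leave it. Origin: centre of its base.
- awl: Awl with a wooden handle, 150 mm long, lying flat; leave it.
Things that resemble listed ones, but are neither listed nor needed, are in the scene too. Leave any grey or turquoise look-alike of the part that bears block_top alone.

How it is judged (in metres and radians):
On the way, in this order (a step that is already met when the one before it is completed fails the run):
1. the slab's low end is levered up on the bar, over the block: foot more than 10 mm off the bench (height (world z) of slab_foot above 0.01 m and contact force between bar and slab above 5 N and contact force between bar and block above 5 N), for 0.2 s.
2. the brass plate is under the foot while the bar still holds the slab up (x of shim_center in the frame of slab between -0.012 and 0.012 m and y of shim_center in the frame of slab between 0.1 and 0.165 m and height (world z) of shim_center below 0.02 m and angle between the y axis of shim_center and the y axis of slab, either way round below 0.2 rad and height (world z) of slab_foot above 0.0085 m and contact force between bar and slab above 3 N), for 0.2 s.
At the end, for the whole second after the job is handed in: Foot bears on the brass plate (over 8 N), plate in line within 0.2 rad, within 12 mm of the foot's line, inner end at least 8 mm past the foot's centre; slab level within 0.012 rad; bar flat on the bench, toe 15 mm or more clear of the slab, not touching it; all at rest (x of shim_center in the frame of slab between -0.012 and 0.012 m and y of shim_center in the frame of slab between 0.1 and 0.165 m and height (world z) of shim_center below 0.02 m and angle between the y axis of shim_center and the y axis of slab, either way round below 0.2 rad and contact force between shim and slab above 8 N and angle between slab's own z axis and vertical below 0.012 rad and contact force between bar and slab below 0.2 N and (y of bar_toe in the frame of slab above 0.165 m or x of bar_toe in the frame of slab above 0.115 m or x of bar_toe in the frame of slab below -0.115 m) and height (world z) of bar_grip below 0.05 m and angle between bar_grip's own z axis and vertical below 0.2 rad and linear speed of each of slab, bar, shim below 0.02 m/s).
It fails at once if the slab is dropped or jerked (faster than 0.1 m/s) (linear speed of slab above 0.1 m/s).
It fails at once if the slab is shoved more than 30 mm from where it stood (distance of slab from where it was at the start of the episode above 0.03 m).
It fails at once if another thing on the bench is moved more than 40 mm (distance of any of thin_plate, glue, dye, spool, maul, wax, awl from where it was at the start of the episode above 0.04 m).
It also fails if it takes over 67 s, if anything falls off the work surface, if the arm or the gripper's body presses on something with over 40 N, if the wrist force passes 120 N, or if a joint passes its speed limit or range.

### The arm

A 6-joint arm with a two-finger parallel gripper is mounted at the origin on the work surface. World frame = base frame: x ahead of the robot, y to its left, z up, the work surface at z = 0. Lengths are in m, angles in degrees, forces in N, time in s.
With the tool pointing down it reaches from about 0.275 to 0.85 m from the base axis. Payload 5.2 kg.
Tool frame: the origin (TCP) lies midway between the tips of the shut fingers; the grasp point (between the pads) lies 19 mm behind it (grip_depth is the distance from the TCP to the grasp point, in m); z points along the fingers, y is the line along which they close (so a half turn about z gives the same grasp; the last joint's range is limited). The gripper opens to 85 mm and grips with 20 to 120 N. Pads are 22 mm wide; open, the fingers measure 114 mm over their backs; the gripper's body (76 mm by 85 mm) begins 54 mm behind the grasp point. The pads swing forward as they close: fully open they stand 13 mm farther back than shut.
Start: joints at [53.755, 14.817, 87.949, -0, 77.235, -11.62], TCP at [0.229, 0.5, 0.231] pointing down, gripper open.
Joint ranges: [-179.93, 179.93], [-52.35, 119.4], [10.71, 147.94], [-69.91, 249.91], [12.55, 155.21], [-178.61, 178.61]. Speed limits (degrees/s): [147.25, 147.25, 180, 180, 180, 180].

### API

Orientations are given as [roll, pitch, yaw] about the fixed x, y, z axes, in that order (R = Rz(yaw) Ry(pitch) Rx(roll)).
In Python, from station import * gives the robot as it stands.
- The arm moves only by the tool servo_tool, never from a script. Its argument "commands" is a list of rows, each an object with "hand": the opening, from -1 (shut) to 1 (fully open); "offset": the shift along the tool's x, y, z each as a share of 20 cm, from -1 to 1, a list of three; "twist": the turn, a rotation vector about the tool's x, y, z each as a share of 90 degrees, from -1 to 1, a list of three. In form: [{"hand": hand, "offset": [dx, dy, dz], "twist": [wx, wy, wz]}, ...]. A call has 1 to 12 rows; each row shifts and turns the commanded pose from where the row before left it, along the tool's axes as they then stand; what a row does not reach is not made up. A row lasts 1/10 s, in which the tool goes at most 50 mm and 8.59 degrees, less where a joint would pass 70% of its speed; a pose out of reach is approached as far as the arm can. A call with a number of a shift or a turn outside -1 to 1 is refused whole. A call with a gripper value outside its range is refused whole. The fingers move at their own pace and stop on an object; the grip force is fixed at half the most. Time passes only in rows, so rows that do not move let the fingers close. It gives the time, the measured TCP pose, the force, the opening and the grip force at its end, in the units of the state.
- get_state(): the state, without advancing time (a new reading comes with each control period).
- camera(name): name is "scene" or "top" or "wrist"; returns the picture (400x640x3 uint8, red, green, blue); there is no depth.
- calibration(name): a dict with "intrinsics" (3x3 intrinsics, pixels), "eye" and "attitude" of the camera in the world. Camera axes: x right, y down, z forward; pixel columns grow to the right and rows downward; lengths in m; the calibration is good to about 2 mm. The wrist camera is an equidistant fisheye: a pixel r from the principal point sees the ray r / f radians off the axis. A picture is of the moment at which its call begins: read the wrist's pose just before it. calibration takes no time and is no camera call; for the wrist camera it gives the pose at the moment of the call.
- hand_in(): hands the job in; it is judged then, once.
The state is a dict: "clock": time; "joints": joint angles; "dq": joint speeds; "effort": joint torques, N m; "tcp_pos": TCP position; "eef_rot": TCP orientation; "contact_force": force on the tool from outside, world axes, zero at the start; "ft_torque": the same for the moment, N m; "finger_gap": opening from 0.0 (shut) to 1.0 (fully open); "finger_force": force on a finger pad.
Only numpy, scipy, OpenCV 4.12 (cv2) and the standard library are available. Lean on these libraries where they do the work, as an engineer would, in place of code of your own. Each camera call takes 0.05 s, during which the arm holds its last target. There are 200 camera calls.

## Working session

There is one attempt and no reset: what is moved stays moved. The work goes in short steps, Python scripts to look and compute and a tool call to move; the robot and the scene stay as the last step left them, time stands still between calls to the robot, and variables do not carry over. Pictures are saved under pics/ and viewed, at most 10 in all, crops included, and the job is handed in when it is done.

Besides the shell and the picture viewer there is one more tool, called after ">>>" by a JSON object that holds its "fn" and its "kwargs". servo_tool: Moves the arm, as the interface text tells. Its arguments: {"type":"object","properties":{"commands":{"type":"array"}},"required":["commands"]}

```bash
mkdir -p pics; python3 - <<'E'
from station import *
import cv2,numpy as np
for n in ("top","scene"):
    im=camera(n); c=calibration(n); cv2.imwrite(f"pics/{n}0.png",im[:,:,::-1]); print(n,c)
s=get_state(); print(s)
E
```

```text
top {'intrinsics': array([[417.93753863,   0.        , 322.36104455],
       [  0.        , 417.93753863, 196.78308232],
       [  0.        ,   0.        ,   1.        ]]), 'eye': array([0.4431114 , 0.04161536, 1.16864714]), 'attitude': array([-173.74593931,   -0.86826299,  -89.84895704])}
scene {'intrinsics': array([[440.0872233 ,   0.        , 321.60399508],
       [  0.        , 440.0872233 , 203.10250933],
       [  0.        ,   0.        ,   1.        ]]), 'eye': array([1.08202818, 0.80413591, 1.05942543]), 'attitude': array([-136.99053051,    0.16755451,  144.92862804])}
{'clock': 0.1, 'joints': array([ 5.37546394e+01,  1.48529122e+01,  8.80063841e+01,  1.04853900e-03,
        7.72370257e+01, -1.16203923e+01]), 'dq': array([ 0.00310001, -0.13934003, -0.02837101,  0.00228157, -0.04733937,
        0.07646821]), 'effort': array([ 3.60374121e-03, -4.46968746e+01, -2.91247272e+01, -2.69231587e-04,
        6.19518818e-03, -3.09427470e-06]), 'tcp_pos': array([0.2288504 , 0.49957763, 0.2305672 ]), 'eef_rot': array([-1.79905858e+02, -2.04030925e-02,  1.55374782e+02]), 'contact_force': array([ 0.02445977, -0.90856967, -0.80328253]), 'ft_torque': array([-0.09495027,  0.00145881,  0.0373783 ]), 'finger_force': 0.0, 'finger_gap': 0.9986631583420033}
```

View pics/top0.png

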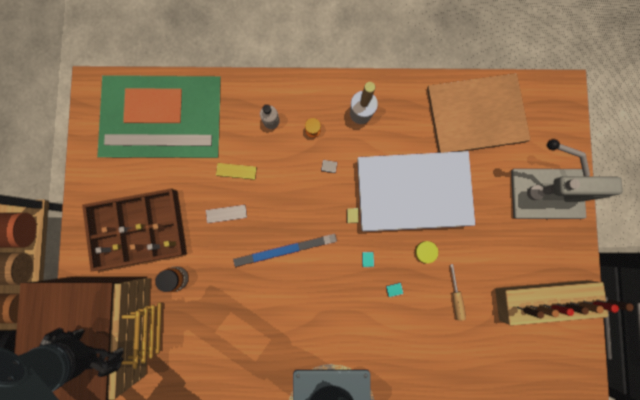

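View pics/scene0.png

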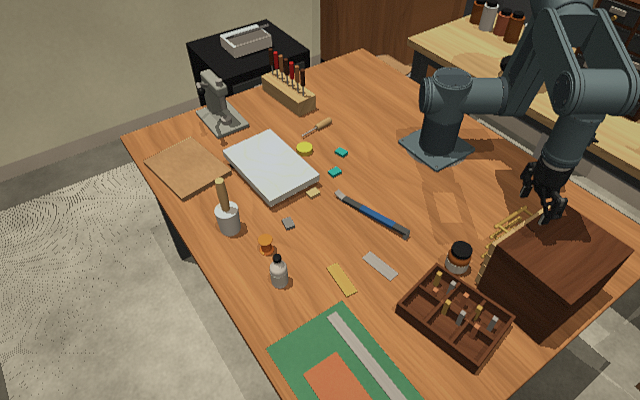

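The top view shows the slab at about (416,191), with its low end on the left. The pale block is at (352,215) and the bar runs from its tail at (235,262) to its toe at (335,239). The brass plate is at (236,171) and the grey plate at (226,214). The scene view agrees.

```bash
cat > h.py <<'E'
import numpy as np,cv2
from scipy.spatial.transform import Rotation as R
def ray(c,u,v):
    K=c['intrinsics']; x,y=(u-K[0,2])/K[0,0],(v-K[1,2])/K[1,1]
    return R.from_euler('xyz',c['attitude'],degrees=True).apply([x,y,1.])
def rayf(c,u,v):
    K=c['intrinsics']; x,y=(u-K[0,2])/K[0,0],(v-K[1,2])/K[1,1]; r=np.hypot(x,y)+1e-12
    return R.from_euler('xyz',c['attitude'],degrees=True).apply([np.sin(r)*x/r,np.sin(r)*y/r,np.cos(r)])
def onto(c,u,v,z,f=ray):
    d=f(c,u,v); return c['eye']+d*(z-c['eye'][2])/d[2]
def biggest(mask,box):
    m=np.zeros_like(mask); x0,y0,x1,y1=box; m[y0:y1,x0:x1]=mask[y0:y1,x0:x1]
    cs,_=cv2.findContours(m,cv2.RETR_EXTERNAL,cv2.CHAIN_APPROX_NONE)
    return max(cs,key=cv2.contourArea)
E
python3 - <<'E'
from h import *; from station import calibration
c=calibration('top'); im=cv2.imread('pics/top0.png'); hsv=cv2.cvtColor(im,cv2.COLOR_BGR2HSV)
H,S,V=[hsv[...,i].astype(int) for i in range(3)]
def show(n,mask,box,z):
    k=biggest(mask.astype(np.uint8)*255,box); r=cv2.minAreaRect(k); p=cv2.boxPoints(r)
    w=np.array([onto(c,u,v,z)[:2] for u,v in p]); print(n,np.round(r[0],1),'ctr',w.mean(0).round(4),'sides',np.linalg.norm(w[1]-w[0]).round(3),np.linalg.norm(w[2]-w[1]).round(3)); print(w.round(3).tolist()); return k
wood=(H<16)&(S>110)
show('slab',(S<50)&(V>130),(345,140,485,240),.058)
show('block',(H>17)&(H<32)&(S>60)&(V>140),(340,203,362,226),.014)
show('brass',(H>18)&(H<32)&(S>100)&(V>120),(205,155,265,187),.008)
show('grey',(S<60),(200,200,252,228),.004)
k=show('bar',~wood,(225,228,345,272),.02)
for u,v in [(352,215),(236,171),(335,239),(328,241),(310,245),(285,250),(240,262),(260,256)]: print(u,v,hsv[v,u])
E
python3 - <<'E'
import cv2
im=cv2.imread('pics/top0.png')[140:280,190:490]
cv2.imwrite('pics/crop0.png',cv2.resize(im,None,fx=2.66,fy=2.66,interpolation=cv2.INTER_CUBIC))
E
```

```text
slab [416.  190.9] ctr [ 0.5828 -0.2269] sides 0.307 0.202
[[0.674, -0.07], [0.693, -0.377], [0.491, -0.381], [0.473, -0.08]]
block [352. 215.] ctr [ 0.5193 -0.0578] sides 0.028 0.039
[[0.539, -0.044], [0.539, -0.072], [0.5, -0.072], [0.5, -0.044]]
brass [235.7 170.8] ctr [0.6426 0.2677] sides 0.037 0.11
[[0.629, 0.323], [0.666, 0.321], [0.656, 0.212], [0.619, 0.215]]
grey [225.9 213.6] ctr [0.5226 0.2925] sides 0.108 0.032
[[0.531, 0.349], [0.546, 0.241], [0.514, 0.236], [0.499, 0.343]]
bar [284.6 249.7] ctr [0.4237 0.1264] sides 0.285 0.026
[[0.401, 0.268], [0.471, -0.009], [0.446, -0.015], [0.377, 0.261]]
352 215 [ 26 107 184]
236 171 [ 23 159 184]
335 239 [ 13  59 135]
328 241 [ 14  45 165]
310 245 [15 29 88]
285 250 [106 155 143]
240 262 [17 26 89]
260 256 [106 155 146]
```

View pics/crop0.png

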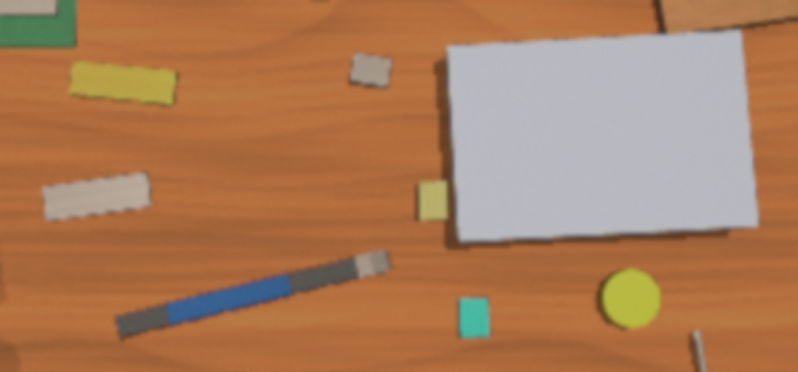

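The crop confirms the poses, and the sizes match: slab 0.30 x 0.20, plate 0.11 x 0.037, block 0.039 x 0.028. In the slab's frame the block centre is 53 mm to the -x side and 21 mm off the low end. Next is a planning helper, then the approach to the bar.

```bash
cat >> h.py <<'E'
# slab frame (edge point), yaw from first measurement
YS=np.array([-.06,.998,0]);XS=np.array([.998,.06,0]);EDGE=np.array([.573,-.076,0])
def slab(x,y,z): return EDGE+XS*x+YS*y+[0,0,z]      # y measured outwards from low end
def tool(yaw,th): return R.from_euler('z',yaw,degrees=True)*R.from_euler('y',th,degrees=True)*R.from_matrix(np.diag([-1.,1,-1]))
def plan(wps,step=.045,ang=8.,start=None):
    """wps: list of (pos, Rotation[, n]); prints rows"""
    if start is None:
        from station import get_state
        s=get_state(); start=(s['tcp_pos'],R.from_euler('xyz',s['eef_rot'],degrees=True))
    p,q=np.array(start[0]),start[1]
    for w in wps:
        P,Q=np.array(w[0]),w[1]; rv=(q.inv()*Q).as_rotvec(degrees=True)
        n=w[2] if len(w)>2 else int(max(1,np.ceil(np.linalg.norm(P-p)/step),np.ceil(np.linalg.norm(rv)/ang)))
        rows=[]
        for i in range(n):
            o=q.inv().apply((P-p)/(n-i))/.2; t=rv/n/90
            o,t=o.round(3),t.round(3); rows.append((o.tolist(),t.tolist()))
            p=p+q.apply(o*.2); q=q*R.from_rotvec(t*90,degrees=True)
        print(n,'rows'); [print(r) for r in rows]
E
python3 - <<'E'
from h import *
q=tool(-75.9,0); plan([((.422,.1325,.12),q)])
E
```

```text
10 rows
([-0.164, -0.127, 0.055], [-0.0, 0.0, 0.057])
([-0.175, -0.111, 0.055], [-0.0, 0.0, 0.057])
([-0.184, -0.095, 0.056], [-0.0, 0.0, 0.057])
([-0.192, -0.078, 0.055], [-0.0, 0.0, 0.057])
([-0.198, -0.061, 0.056], [-0.0, 0.0, 0.057])
([-0.203, -0.043, 0.055], [-0.0, 0.0, 0.057])
([-0.206, -0.025, 0.056], [-0.0, 0.0, 0.057])
([-0.207, -0.006, 0.055], [-0.0, 0.0, 0.057])
([-0.207, 0.013, 0.056], [-0.0, 0.0, 0.057])
([-0.206, 0.031, 0.055], [-0.0, 0.0, 0.057])
```

>>> {"fn": "servo_tool", "kwargs": {"commands": [{"hand":1,"offset":[-0.164,-0.127,0],"twist":[0,0,0.057]},{"hand":1,"offset":[-0.175,-0.111,0],"twist":[0,0,0.057]},{"hand":1,"offset":[-0.184,-0.095,0],"twist":[0,0,0.057]},{"hand":1,"offset":[-0.192,-0.078,0],"twist":[0,0,0.057]},{"hand":1,"offset":[-0.198,-0.061,0],"twist":[0,0,0.057]},{"hand":1,"offset":[-0.203,-0.043,0.11],"twist":[0,0,0.057]},{"hand":1,"offset":[-0.206,-0.025,0.11],"twist":[0,0,0.057]},{"hand":1,"offset":[-0.207,-0.006,0.11],"twist":[0,0,0.057]},{"hand":1,"offset":[-0.207,0.013,0.11],"twist":[0,0,0.057]},{"hand":1,"offset":[-0.206,0.031,0.11],"twist":[0,0,0.057]},{"hand":1,"offset":[0,0,0],"twist":[0,0,0]}]}}

```text
clock: 1.2
tcp_pos: [0.4229, 0.129, 0.1187]
eef_rot: [-179.8, 0.0, 103.7]
contact_force: [-0.8, 0.6, -0.7]
finger_gap: 1.003
finger_force: 0.0
```

```bash
python3 - <<'E'
from station import *
from h import *
c=calibration('wrist'); im=camera('wrist'); cv2.imwrite('pics/w1.png',im[:,:,::-1]); print(c)
s=get_state(); print(s['tcp_pos'],s['eef_rot'],s['joints'],s['contact_force'])
E
```

```text
{'intrinsics': array([[309.70691629,   0.        , 320.75840493],
       [  0.        , 309.70691629, 196.81541786],
       [  0.        ,   0.        ,   1.        ]]), 'eye': array([0.403667  , 0.20752568, 0.26179438]), 'attitude': array([161.80166859,   0.2979594 ,  13.65539849])}
[0.42224095 0.13096931 0.11983065] [-1.79794770e+02 -3.36629659e-02  1.03812314e+02] [ 2.72322200e+00  1.04613917e+01  1.10922542e+02 -7.52553931e-03
  5.88239392e+01 -1.10852447e+01] [ 0.54952058  0.51990734 -0.03251583]
```

View pics/w1.png

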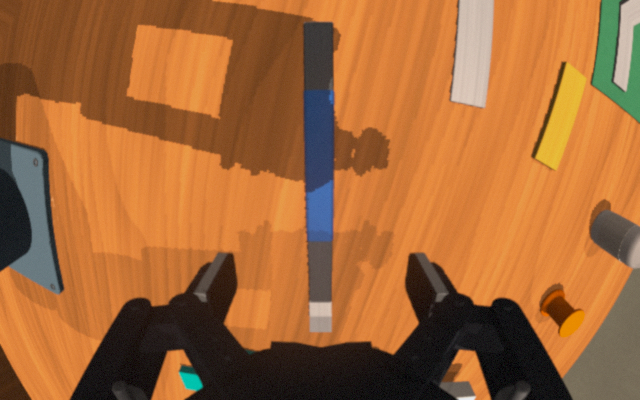

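The wrist view shows the bar centred between the fingers. Its toe tip is at (321,331), its tail at (317,22), and the bright steel toe starts at row 302.

```bash
python3 - <<'E'
from h import *
c=dict(intrinsics=np.array([[309.707,0,320.758],[0,309.707,196.815],[0,0,1]]),eye=np.array([.403667,.207526,.261794]),attitude=[161.8017,.29796,13.6554])
t=onto(c,320.5,331,.024,rayf); 
for v,z in((22,.035),(240,.025)): print(v,onto(c,318,v,z,rayf))
a=onto(c,318,22,.035,rayf); d=(t-a);d[2]=0;L=np.linalg.norm(d);d/=L
print('toe',t,'yaw',np.degrees(np.arctan2(d[1],d[0])),L,'grip',t-d*.149)
q=tool(-76,0); g=t-d*.149; plan([((g[0],g[1],.006),q)])
E
```

```text
22 [0.38711001 0.26231818 0.035     ]
240 [0.42768854 0.09351256 0.025     ]
toe [ 0.45460277 -0.0084804   0.024     ] yaw -76.00496106995097 0.27908268890846033 grip [0.41856893 0.13609678 0.024     ]
3 rows
([0.01, -0.003, 0.19], [-0.001, -0.0, -0.001])
([0.009, -0.004, 0.19], [-0.001, -0.0, -0.001])
([0.01, -0.004, 0.189], [-0.001, -0.0, -0.001])
```

>>> {"fn": "servo_tool", "kwargs": {"commands": [{"hand":1,"offset":[0.01,-0.004,0.15],"twist":[0,0,0]},{"hand":1,"offset":[0.01,-0.004,0.15],"twist":[0,0,0]},{"hand":1,"offset":[0.01,-0.004,0.12],"twist":[0,0,0]},{"hand":1,"offset":[0,0,0.08],"twist":[0,0,0]},{"hand":1,"offset":[0,0,0.06],"twist":[0,0,0]},{"hand":1,"offset":[0,0,0],"twist":[0,0,0]},{"hand":-1,"offset":[0,0,0],"twist":[0,0,0]},{"hand":-1,"offset":[0,0,0],"twist":[0,0,0]},{"hand":-1,"offset":[0,0,0],"twist":[0,0,0]},{"hand":-1,"offset":[0,0,0],"twist":[0,0,0]},{"hand":-1,"offset":[0,0,0],"twist":[0,0,0]},{"hand":-1,"offset":[0,0,0],"twist":[0,0,0]}]}}

```text
clock: 2.45
tcp_pos: [0.419, 0.1383, 0.0101]
eef_rot: [180.0, 0.0, 104.1]
contact_force: [-1.4, 0.1, 7.4]
finger_gap: 0.241
finger_force: 58.8
```

```bash
cat >> h.py <<'E'
def bar(x,y,z,th,yaw=-84):
    """TCP pose with the heel at slab(x,y,z), bar pitched th toe down"""
    q=tool(yaw,th); Rb=R.from_euler('z',yaw,degrees=True)*R.from_euler('y',th,degrees=True)
    return (slab(x,y,z)+Rb.apply([-.116,0,.010]),q)
E
python3 - <<'E'
from h import *
from station import get_state
s=get_state()['tcp_pos']
print(bar(-.055,.091,.045,30)[0])
plan([(s+[0,0,.1],tool(-75.9,0)),bar(-.055,.091,.045,30)])
E
```

```text
[0.50267182 0.10645401 0.11166025]
3 rows
([-0.0, 0.0, -0.167], [0.0, 0.0, -0.0])
([-0.0, 0.0, -0.166], [0.0, 0.0, -0.0])
([-0.0, 0.0, -0.167], [0.0, 0.0, -0.0])
4 rows
([-0.064, 0.092, -0.002], [-0.006, 0.083, 0.022])
([-0.06, 0.094, -0.009], [-0.006, 0.083, 0.022])
([-0.055, 0.096, -0.016], [-0.006, 0.083, 0.022])
([-0.05, 0.098, -0.022], [-0.006, 0.083, 0.022])
```

>>> {"fn": "servo_tool", "kwargs": {"commands": [{"hand":-1,"offset":[0,0,-0.1],"twist":[0,0,0]},{"hand":-1,"offset":[0,0,-0.2],"twist":[0,0,0]},{"hand":-1,"offset":[0,0,-0.2],"twist":[0,0,0]},{"hand":-1,"offset":[-0.064,0.092,-0.002],"twist":[-0.006,0.083,0.022]},{"hand":-1,"offset":[-0.06,0.094,-0.009],"twist":[-0.006,0.083,0.022]},{"hand":-1,"offset":[-0.055,0.096,-0.016],"twist":[-0.006,0.083,0.022]},{"hand":-1,"offset":[-0.05,0.098,-0.022],"twist":[-0.006,0.083,0.022]},{"hand":-1,"offset":[0,0,0],"twist":[0,0,0]},{"hand":-1,"offset":[0,0,0],"twist":[0,0,0]}]}}

```text
clock: 3.35
tcp_pos: [0.502, 0.1046, 0.1091]
eef_rot: [-179.8, -29.9, 95.7]
contact_force: [-1.0, 0.7, -6.9]
finger_gap: 0.239
finger_force: 61.7
```

```bash
python3 - <<'E'
from station import *
from h import *
a=[]
for n,b in (('top',(270,160,420,260)),('scene',(270,140,420,240))):
    im=camera(n)[:,:,::-1]; cv2.imwrite(f'pics/{n}1.png',im)
    a.append(cv2.resize(np.ascontiguousarray(im[b[1]:b[3],b[0]:b[2]]),(600,int(600*(b[3]-b[1])/(b[2]-b[0]))),interpolation=cv2.INTER_CUBIC)[:300] if 0 else cv2.resize(np.ascontiguousarray(im[b[1]:b[3],b[0]:b[2]]),(400,267),interpolation=cv2.INTER_CUBIC))
cv2.imwrite('pics/m1.png',np.hstack(a))
s=get_state(); print(s['tcp_pos'],s['eef_rot'],s['joints'],s['contact_force'],s['finger_gap'])
print(bar(-.055,.091,.045,30)[0],bar(-.055,.091,.045,30)[1].as_euler('xyz',degrees=True))
E
```

```text
[0.50113832 0.10663511 0.11020065] [-179.90139767  -29.90970492   95.95219097] [-19.74687079  22.3574237  103.58014244  28.39906025  70.58507514
 -39.27068243] [ 0.18334158  0.61554224 -6.9401187 ] 0.23708480517567013
[0.50267182 0.10645401 0.11166025] [180. -30.  96.]
```

View pics/m1.png

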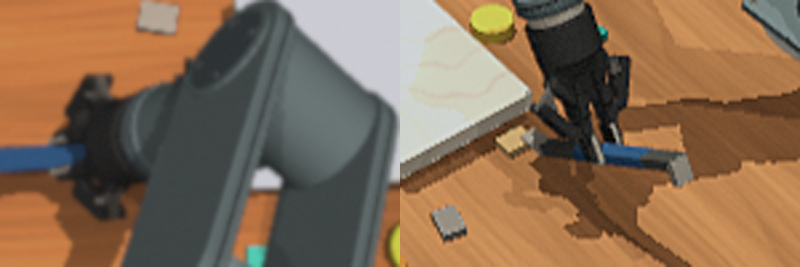

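The left half (top view) is mostly hidden by the arm. In the right half (scene view) the toe tip sits just in front of the pale block, at scene pixel (318,192). I'll cross-check the block, the slab edge and the toe from the scene camera.

```bash
python3 - <<'E'
from h import *; from station import calibration
c=calibration('scene')
Rc=R.from_euler('xyz',c['attitude'],degrees=True)
def proj(p):
    v=Rc.inv().apply(np.array(p)-c['eye']); K=c['intrinsics']; return (K[:2,:2]@(v[:2]/v[2])+K[:2,2]).round(1)
im=cv2.imread('pics/scene0.png'); hsv=cv2.cvtColor(im,cv2.COLOR_BGR2HSV); H,S,V=[hsv[...,i].astype(int) for i in range(3)]
k=biggest(((S<40)&(V>165)).astype(np.uint8)*255,(215,120,330,210)); 
ap=cv2.approxPolyDP(k,5,True)[:,0]; print('slab poly',ap.tolist())
for u,v in ap: print(u,v,onto(c,u,v,.054)[:2].round(4),onto(c,u,v,.063)[:2].round(4))
print('pred top corners',proj(slab(.1,0,.054)),proj(slab(-.1,0,.054)))
k=biggest(((H>17)&(H<32)&(S>60)&(V>150)).astype(np.uint8)*255,(302,183,325,202)); M=cv2.moments(k); print('block',M['m10']/M['m00'],M['m01']/M['m00'],M['m00'],cv2.boundingRect(k),'pred',proj([.5193,-.0578,.014]),'xy at z.011',onto(c,M['m10']/M['m00'],M['m01']/M['m00'],.011)[:2])
Rb=R.from_euler('z',-84,degrees=True)*R.from_euler('y',30,degrees=True)
heel=np.array([.5011,.1066,.1102])-Rb.apply([-.116,0,.010]); print('heel',heel,'toe pred',proj(heel+Rb.apply([.035,0,.020])),proj(heel+Rb.apply([.035,0,.025])))
cr=cv2.imread('pics/scene1.png')[170:215,285:365]; cv2.imwrite('pics/m2.png',cv2.resize(cr,None,fx=9,fy=9,interpolation=cv2.INTER_CUBIC))
E
```

```text
slab poly [[267, 129], [223, 151], [271, 200], [318, 173]]
267 129 [ 0.495  -0.3896] [ 0.5003 -0.3789]
223 151 [ 0.6848 -0.3701] [ 0.6883 -0.3596]
271 200 [ 0.6679 -0.0679] [ 0.6716 -0.0601]
318 173 [ 0.4764 -0.0845] [ 0.4818 -0.0766]
pred top corners [269.3 200.3] [319.2 173. ]
block 312.5 191.5 65.0 (306, 187, 14, 10) pred [312.1 191.4] xy at z.011 [ 0.51696924 -0.05897724]
heel [0.51107818 0.01166399 0.04353975] toe pred [318.  189.8] [317.5 188.4]
```

View pics/m2.png

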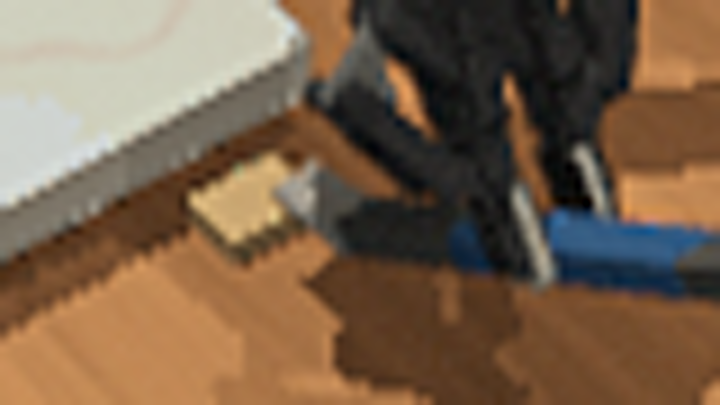

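The toe is within a pixel of the prediction, and the scene camera puts the slab edge and block within 2 mm of the earlier values. Next I lower the bar and slide it in.

```bash
python3 - <<'E'
from h import *
plan([bar(-.055,.091,.0165,31)+(2,),bar(-.055,.021,.0165,31)+(5,)])
E
```

```text
2 rows
([-0.035, 0.004, 0.053], [-0.0, 0.006, -0.0])
([-0.035, 0.004, 0.053], [-0.0, 0.006, -0.0])
5 rows
([-0.06, -0.003, -0.036], [-0.0, 0.0, -0.0])
([-0.06, -0.003, -0.036], [-0.0, 0.0, -0.0])
([-0.06, -0.003, -0.036], [-0.0, 0.0, -0.0])
([-0.06, -0.003, -0.036], [-0.0, 0.0, -0.0])
([-0.06, -0.004, -0.036], [-0.0, 0.0, -0.0])
```

>>> {"fn": "servo_tool", "kwargs": {"commands": [{"hand":-1,"offset":[-0.035,0.004,0.053],"twist":[0,0.006,0]},{"hand":-1,"offset":[-0.035,0.004,0.053],"twist":[0,0.006,0]},{"hand":-1,"offset":[0,0,0],"twist":[0,0,0]},{"hand":-1,"offset":[0,0,0],"twist":[0,0,0]}]}}

```text
clock: 3.85
tcp_pos: [0.5035, 0.1056, 0.085]
eef_rot: [-179.9, -31.1, 96.0]
contact_force: [0.6, 0.0, -7.5]
finger_gap: 0.238
finger_force: 61.7
```

```bash
python3 - <<'E'
from h import *
from station import get_state
s=get_state(); print(s['tcp_pos'],s['eef_rot'],s['contact_force'])
b=bar(-.055,.091,.0165,31); print(b[0])
plan([b+(1,),bar(-.055,.021,.0165,31)+(6,)])
E
```

```text
[0.50353318 0.10564127 0.08496035] [-179.94432181  -31.05226223   95.96781291] [ 0.6414921   0.04689831 -7.47437186]
[0.50279495 0.10528254 0.08481609]
1 rows
([-0.002, -0.004, -0.0], [-0.0, -0.001, -0.0])
6 rows
([-0.05, -0.003, -0.03], [-0.0, 0.0, -0.0])
([-0.05, -0.002, -0.03], [-0.0, 0.0, -0.0])
([-0.05, -0.003, -0.03], [-0.0, 0.0, -0.0])
([-0.05, -0.002, -0.03], [-0.0, 0.0, -0.0])
([-0.05, -0.003, -0.03], [-0.0, 0.0, -0.0])
([-0.049, -0.002, -0.03], [-0.0, 0.0, -0.0])
```

>>> {"fn": "servo_tool", "kwargs": {"commands": [{"hand":-1,"offset":[-0.05,-0.003,-0.03],"twist":[0,0,0]},{"hand":-1,"offset":[-0.05,-0.003,-0.03],"twist":[0,0,0]},{"hand":-1,"offset":[-0.05,-0.003,-0.03],"twist":[0,0,0]},{"hand":-1,"offset":[-0.05,-0.003,-0.03],"twist":[0,0,0]},{"hand":-1,"offset":[0,0,0],"twist":[0,0,0]},{"hand":-1,"offset":[0,0,0],"twist":[0,0,0]}]}}

```text
clock: 4.45
tcp_pos: [0.5068, 0.0578, 0.0856]
eef_rot: [179.9, -31.0, 95.9]
contact_force: [-0.1, 0.1, -6.7]
finger_gap: 0.236
finger_force: 61.8
```

>>> {"fn": "servo_tool", "kwargs": {"commands": [{"hand":-1,"offset":[-0.025,-0.002,-0.013],"twist":[0,0,0]},{"hand":-1,"offset":[-0.025,-0.002,-0.013],"twist":[0,0,0]},{"hand":-1,"offset":[-0.025,-0.002,-0.013],"twist":[0,0,0]},{"hand":-1,"offset":[-0.025,-0.002,-0.013],"twist":[0,0,0]},{"hand":-1,"offset":[0,0,0],"twist":[0,0,0]},{"hand":-1,"offset":[0,0,0],"twist":[0,0,0]}]}}

```text
clock: 5.05
tcp_pos: [0.5076, 0.0356, 0.0841]
eef_rot: [179.9, -31.0, 96.0]
contact_force: [0.1, 0.6, -6.1]
finger_gap: 0.239
finger_force: 61.9
```

```bash
python3 - <<'E'
from h import *
from station import *
s=get_state(); print(s['tcp_pos'],s['eef_rot'],s['contact_force'])
b=bar(-.055,.021,.0165,31); print(b[0])
im=camera('scene')[:,:,::-1]; cv2.imwrite('pics/m3.png',cv2.resize(np.ascontiguousarray(im[160:225,260:370]),None,fx=7,fy=7,interpolation=cv2.INTER_CUBIC))
E
```

```text
[0.50757033 0.03555424 0.0841108 ] [179.93342997 -30.99448997  95.96702556] [ 0.13151284  0.62887173 -6.08081038]
[0.50699495 0.03542254 0.08481609]
```

View pics/m3.png

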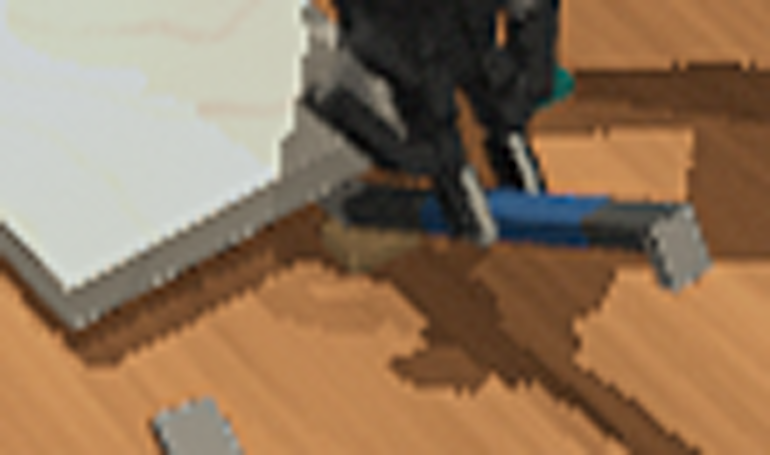

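The toe is under the slab and the heel is over the block, which shows in shadow at about (360,240) in the crop. The wrist force is only the bar's weight. Now the first half of the lift, rotating about the heel.

```bash
python3 - <<'E'
from h import *
plan([bar(-.055,.021,.0148,31)+(1,),bar(-.055,.021,.0142,22)+(4,),bar(-.055,.021,.0142,12)+(5,)])
E
```

```text
1 rows
([-0.004, -0.003, 0.004], [0.001, 0.0, -0.0])
4 rows
([-0.0, 0.0, 0.023], [-0.0, -0.025, -0.0])
([0.001, 0.0, 0.024], [-0.0, -0.025, -0.0])
([0.002, 0.0, 0.023], [-0.0, -0.025, -0.0])
([0.002, 0.0, 0.023], [-0.0, -0.025, -0.0])
5 rows
([-0.0, 0.0, 0.02], [-0.0, -0.022, -0.0])
([0.001, 0.0, 0.02], [-0.0, -0.022, -0.0])
([0.001, 0.0, 0.021], [-0.0, -0.022, -0.0])
([0.002, 0.0, 0.02], [-0.0, -0.022, -0.0])
([0.003, 0.0, 0.02], [-0.0, -0.022, -0.0])
```

>>> {"fn": "servo_tool", "kwargs": {"commands": [{"hand":-1,"offset":[-0.003,-0.003,0.004],"twist":[0,0,0]},{"hand":-1,"offset":[0,0,0.023],"twist":[0,-0.025,0]},{"hand":-1,"offset":[0.001,0,0.024],"twist":[0,-0.025,0]},{"hand":-1,"offset":[0.002,0,0.023],"twist":[0,-0.025,0]},{"hand":-1,"offset":[0.002,0,0.023],"twist":[0,-0.025,0]},{"hand":-1,"offset":[0,0,0.02],"twist":[0,-0.022,0]},{"hand":-1,"offset":[0.001,0,0.02],"twist":[0,-0.022,0]},{"hand":-1,"offset":[0.001,0,0.021],"twist":[0,-0.022,0]},{"hand":-1,"offset":[0.002,0,0.02],"twist":[0,-0.022,0]},{"hand":-1,"offset":[0.003,0,0.02],"twist":[0,-0.022,0]}]}}

```text
clock: 6.1
tcp_pos: [0.5054, 0.0522, 0.0489]
eef_rot: [179.9, -12.0, 96.0]
contact_force: [-1.1, -6.1, -1.3]
finger_gap: 0.235
finger_force: 62.5
```

```bash
python3 - <<'E'
from h import *
from station import *
s=get_state(); print(s['tcp_pos'],s['eef_rot'],s['contact_force'],s['ft_torque'])
print(bar(-.055,.021,.0142,12)[0])
plan([bar(-.055,.021,.0142,4)+(5,),bar(-.055,.021,.0142,-3.3)+(5,)])
E
```

```text
[0.50541261 0.0522468  0.04886992] [179.898761   -11.9809264   95.98965538] [-1.06782841 -6.14237    -1.30675753] [-1.13466724  0.20272738 -0.00288956]
[0.50520699 0.05243382 0.04809923]
5 rows
([0.0, -0.0, 0.017], [0.0, -0.018, -0.0])
([0.001, -0.0, 0.017], [0.0, -0.018, -0.0])
([0.001, -0.0, 0.017], [0.0, -0.018, -0.0])
([0.002, -0.001, 0.017], [0.0, -0.018, -0.0])
([0.002, -0.0, 0.017], [0.0, -0.018, -0.0])
5 rows
([0.0, -0.0, 0.015], [0.0, -0.016, -0.0])
([0.001, -0.0, 0.015], [0.0, -0.016, -0.0])
([0.001, -0.0, 0.015], [0.0, -0.016, -0.0])
([0.002, -0.0, 0.014], [0.0, -0.016, -0.0])
([0.002, -0.0, 0.015], [0.0, -0.016, -0.0])
```

>>> {"fn": "servo_tool", "kwargs": {"commands": [{"hand":-1,"offset":[0,0,0.017],"twist":[0,-0.018,0]},{"hand":-1,"offset":[0.001,0,0.017],"twist":[0,-0.018,0]},{"hand":-1,"offset":[0.001,0,0.017],"twist":[0,-0.018,0]},{"hand":-1,"offset":[0.002,0,0.017],"twist":[0,-0.018,0]},{"hand":-1,"offset":[0.002,0,0.017],"twist":[0,-0.018,0]},{"hand":-1,"offset":[0,0,0.015],"twist":[0,-0.016,0]},{"hand":-1,"offset":[0.001,0,0.015],"twist":[0,-0.016,0]},{"hand":-1,"offset":[0.001,0,0.015],"twist":[0,-0.016,0]},{"hand":-1,"offset":[0.002,0,0.014],"twist":[0,-0.016,0]},{"hand":-1,"offset":[0.002,0,0.015],"twist":[0,-0.016,0]},{"hand":-1,"offset":[0,0,0],"twist":[0,0,0]},{"hand":-1,"offset":[0,0,0],"twist":[0,0,0]}]}}

```text
clock: 7.3
tcp_pos: [0.5047, 0.0576, 0.0175]
eef_rot: [179.9, 3.2, 96.0]
contact_force: [0.4, -5.6, -1.1]
finger_gap: 0.235
finger_force: 62.3
```

```bash
python3 - <<'E'
from h import *
from station import *
s=get_state(); print(s['tcp_pos'],s['eef_rot'],s['contact_force'],s['ft_torque'])
print(bar(-.055,.021,.0142,-3.3)[0])
im=camera('scene')[:,:,::-1]; cv2.imwrite('pics/scene4.png',im);cv2.imwrite('pics/m4.png',cv2.resize(np.ascontiguousarray(im[160:225,260:370]),None,fx=7,fy=7,interpolation=cv2.INTER_CUBIC))
E
```

```text
[0.50474673 0.05763012 0.01750178] [179.94736642   3.23330786  95.97548436] [ 0.44578559 -5.5668716  -1.11317494] [-0.80072676 -0.07286259  0.00168127]
[0.50468463 0.05740373 0.01750599]
```

View pics/m4.png

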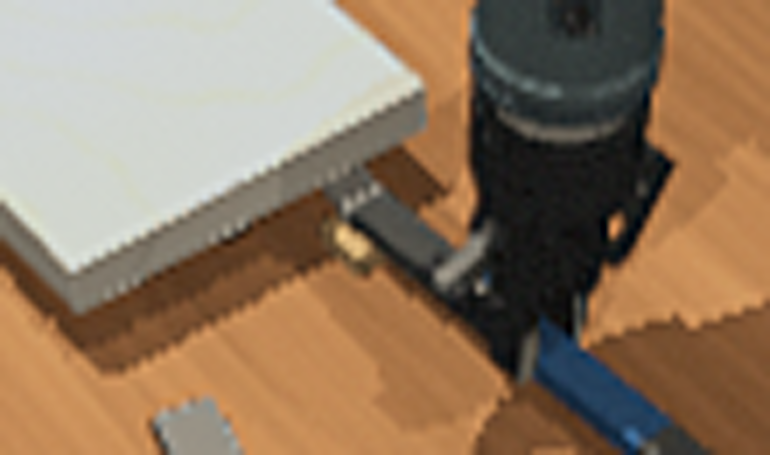

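The slab's low end is clearly up on the bar, and the heel is on the block at about (350,240) in the crop. I'll press a little further to be sure the tail stands on the bench.

>>> {"fn": "servo_tool", "kwargs": {"commands": [{"hand":-1,"offset":[0,0,0.008],"twist":[0,-0.008,0]},{"hand":-1,"offset":[-0.003,0,0.008],"twist":[0,-0.008,0]},{"hand":-1,"offset":[-0.003,0,0],"twist":[0,0,0]},{"hand":-1,"offset":[0,0,0],"twist":[0,0,0]}]}}

```text
clock: 7.75
tcp_pos: [0.5049, 0.0574, 0.0172]
eef_rot: [179.9, 4.6, 95.9]
contact_force: [-8.1, 1.6, 28.1]
finger_gap: 0.237
finger_force: 66.1
```

>>> {"fn": "servo_tool", "kwargs": {"commands": [{"hand":-1,"offset":[0,0,-0.006],"twist":[0,0.006,0]},{"hand":-1,"offset":[0,0,-0.006],"twist":[0,0.005,0]},{"hand":-1,"offset":[0,0,0],"twist":[0,0,0]}]}}

```text
clock: 8.05
tcp_pos: [0.5048, 0.0575, 0.0173]
eef_rot: [179.9, 3.6, 95.9]
contact_force: [-2.6, 2.6, 10.3]
finger_gap: 0.24
finger_force: 63.9
```

>>> {"fn": "servo_tool", "kwargs": {"commands": [{"hand":-0.3,"offset":[0,0,0],"twist":[0,0,0]},{"hand":-0.1,"offset":[0,0,0],"twist":[0,0,0]},{"hand":0.1,"offset":[0,0,0],"twist":[0,0,0]},{"hand":0.1,"offset":[0,0,0],"twist":[0,0,0]},{"hand":0.1,"offset":[0,0,0],"twist":[0,0,0]}]}}

```text
clock: 8.55
tcp_pos: [0.5045, 0.0568, 0.016]
eef_rot: [180.0, 3.6, 96.0]
contact_force: [0.7, -0.3, -0.7]
finger_gap: 0.552
finger_force: 0.0
```

```bash
python3 - <<'E'
from h import *
from station import *
s=get_state(); print(s['tcp_pos'],s['eef_rot'],s['contact_force'],s['ft_torque'],s['finger_gap'])
im=camera('scene')[:,:,::-1]; cv2.imwrite('pics/scene5.png',im)
# slab low-end lower corner displacement between pictures
p=s['tcp_pos']
# brass: centre, long axis from first measurement
d=np.array([.010,.1085,0]);d/=np.linalg.norm(d); print('brass axis',np.degrees(np.arctan2(d[1],d[0])))
g=np.array([.6426,.2677,0])+d*.037; print('grasp',g)
yaw=np.degrees(np.arctan2(-d[1],-d[0])); print(yaw)
plan([(p+[0,0,.12],R.from_euler('xyz',s['eef_rot'],degrees=True)),(g+[0,0,.12],tool(yaw,0))])
E
```

```text
[0.50453899 0.05684152 0.01596623] [179.98114626   3.63208636  95.95176234] [ 0.7414307  -0.31183339 -0.73324392] [ 0.04518964  0.01770999 -0.02613224] 0.5523592601573772
brass axis 84.7341596882209
grasp [0.64599575 0.30454384 0.        ]
-95.2658403117791
3 rows
([-0.013, 0.0, -0.2], [0.0, -0.0, 0.0])
([-0.012, 0.0, -0.199], [0.0, -0.0, 0.0])
([-0.013, 0.0, -0.2], [0.0, -0.0, 0.0])
7 rows
([0.166, 0.119, 0.001], [0.001, 0.006, 0.018])
([0.169, 0.114, 0.002], [0.001, 0.006, 0.018])
([0.172, 0.109, 0.004], [0.001, 0.006, 0.018])
([0.175, 0.104, 0.005], [0.001, 0.006, 0.018])
([0.178, 0.1, 0.007], [0.001, 0.006, 0.018])
([0.181, 0.094, 0.008], [0.001, 0.006, 0.018])
([0.184, 0.09, 0.011], [0.001, 0.006, 0.018])
```

>>> {"fn": "servo_tool", "kwargs": {"commands": [{"hand":0.1,"offset":[-0.006,0,-0.1],"twist":[0,0,0]},{"hand":0.5,"offset":[-0.013,0,-0.2],"twist":[0,0,0]},{"hand":1,"offset":[-0.013,0,-0.2],"twist":[0,0,0]},{"hand":1,"offset":[0.166,0.119,-0.05],"twist":[0,0,0.018]},{"hand":1,"offset":[0.169,0.114,-0.05],"twist":[0,0,0.018]},{"hand":1,"offset":[0.172,0.109,0],"twist":[0,0,0.018]},{"hand":1,"offset":[0.175,0.104,0],"twist":[0,0,0.018]},{"hand":1,"offset":[0.178,0.1,0],"twist":[0,0,0.018]},{"hand":1,"offset":[0.181,0.094,0],"twist":[0,0,0.018]},{"hand":1,"offset":[0.184,0.09,0],"twist":[0,0,0.018]},{"hand":1,"offset":[0,0,0],"twist":[0,0,0]},{"hand":1,"offset":[0,0,0],"twist":[0,0,0]}]}}

```text
clock: 9.8
tcp_pos: [0.6455, 0.3063, 0.1204]
eef_rot: [179.3, 3.6, 84.7]
contact_force: [-0.1, -0.3, 0.5]
finger_gap: 0.997
finger_force: 0.0
```

```bash
python3 - <<'E'
from h import *
from station import *
c=calibration('wrist'); im=camera('wrist')[:,:,::-1].copy(); cv2.imwrite('pics/w2.png',im)
s=get_state(); print(s['tcp_pos'],s['eef_rot'])
hsv=cv2.cvtColor(im,cv2.COLOR_BGR2HSV); H,S,V=[hsv[...,i].astype(int) for i in range(3)]
k=biggest(((H>20)&(H<32)&(S>120)&(V>70)).astype(np.uint8)*255,(0,0,640,400)); r=cv2.minAreaRect(k); p=cv2.boxPoints(r); print(r)
w=np.array([onto(c,u,v,.008,rayf)[:2] for u,v in p]); ctr=w.mean(0); print(w.round(3).tolist(),ctr,np.linalg.norm(w[1]-w[0]),np.linalg.norm(w[2]-w[1]))
# slab from the scene after release
im=cv2.imread('pics/scene5.png'); hs=cv2.cvtColor(im,cv2.COLOR_BGR2HSV)
k=biggest(((hs[...,1]<40)&(hs[...,2]>165)).astype(np.uint8)*255,(215,110,335,212)); print(cv2.approxPolyDP(k,5,True)[:,0].tolist())
E
```

```text
[0.64533822 0.30534946 0.12087733] [179.33155206   3.62241321  84.63923318]
((319.5, 198.5), (63.0, 41.0), 90.0)
[[0.629, 0.324], [0.663, 0.321], [0.659, 0.261], [0.622, 0.265]] [0.64329282 0.29284155] 0.03449229176686396 0.05973268081891274
[[271, 129], [224, 150], [270, 198], [319, 172]]
```

The plate's outer end is at (0.646, 0.3225) in the wrist view, which matches the first measurement. I'll part-close the fingers, tilt the tool 12° outward and descend.

```bash
python3 - <<'E'
from h import *
q=tool(-95.3,-12)
plan([((.6455,.3045,.03),q,3),((.6455,.3045,.005),q,4)])
E
```

```text
3 rows
([0.008, -0.001, 0.151], [0.002, -0.031, -0.0])
([0.016, -0.001, 0.151], [0.002, -0.031, -0.0])
([0.023, -0.001, 0.15], [0.002, -0.031, -0.0])
4 rows
([0.006, 0.0, 0.03], [0.0, -0.0, -0.0])
([0.007, 0.0, 0.031], [0.0, -0.0, -0.0])
([0.006, 0.0, 0.03], [0.0, -0.0, -0.0])
([0.007, 0.0, 0.031], [0.0, -0.0, -0.0])
```

>>> {"fn": "servo_tool", "kwargs": {"commands": [{"hand":0.2,"offset":[0.008,-0.001,0.151],"twist":[0.002,-0.031,0]},{"hand":0.2,"offset":[0.016,-0.001,0.151],"twist":[0.002,-0.031,0]},{"hand":0.2,"offset":[0.023,-0.001,0.15],"twist":[0.002,-0.031,0]},{"hand":0.2,"offset":[0,0,0],"twist":[0,0,0]},{"hand":0.2,"offset":[0.006,0,0.03],"twist":[0,0,0]},{"hand":0.2,"offset":[0.007,0,0.031],"twist":[0,0,0]},{"hand":0.2,"offset":[0.006,0,0.03],"twist":[0,0,0]},{"hand":0.2,"offset":[0.007,0,0.031],"twist":[0,0,0]},{"hand":0.2,"offset":[0,0,0],"twist":[0,0,0]}]}}

```text
clock: 10.75
tcp_pos: [0.646, 0.3046, 0.0054]
eef_rot: [179.8, 11.9, 84.5]
contact_force: [-0.4, 0.3, -1.0]
finger_gap: 0.603
finger_force: 0.0
```

>>> {"fn": "servo_tool", "kwargs": {"commands": [{"hand":-0.1,"offset":[0,0,0],"twist":[0,0,0]},{"hand":-1,"offset":[0,0,0],"twist":[0,0,0]},{"hand":-1,"offset":[0,0,0],"twist":[0,0,0]},{"hand":-1,"offset":[0,0,0],"twist":[0,0,0]},{"hand":-1,"offset":[0,0,0],"twist":[0,0,0]}]}}

```text
clock: 11.25
tcp_pos: [0.6465, 0.3052, 0.0067]
eef_rot: [179.7, 11.9, 84.5]
contact_force: [-2.1, -0.0, 5.6]
finger_gap: 0.366
finger_force: 59.7
```

```bash
python3 - <<'E'
from h import *
from station import *
s=get_state(); p=s['tcp_pos']; print(p,s['eef_rot'],s['contact_force'])
q=tool(-86.3,-12); y0=.14
t=slab(0,y0,.09); print(t)
plan([(p+[0,0,.085],tool(-95.5,-12),3),(t,q)])
E
```

```text
[0.64649181 0.30524425 0.00671561] [179.73607131  11.91403101  84.51776492] [-2.09317471 -0.0192044   5.63088057]
[0.5646  0.06372 0.09   ]
3 rows
([-0.029, 0.001, -0.139], [0.001, -0.0, 0.0])
([-0.029, 0.0, -0.138], [0.001, -0.0, 0.0])
([-0.03, 0.0, -0.139], [0.001, -0.0, 0.0])
6 rows
([-0.202, -0.049, 0.044], [-0.004, -0.0, -0.017])
([-0.201, -0.054, 0.044], [-0.004, -0.0, -0.017])
([-0.199, -0.06, 0.043], [-0.004, -0.0, -0.017])
([-0.197, -0.065, 0.043], [-0.004, -0.0, -0.017])
([-0.196, -0.071, 0.043], [-0.004, -0.0, -0.017])
([-0.194, -0.077, 0.042], [-0.004, -0.0, -0.017])
```

>>> {"fn": "servo_tool", "kwargs": {"commands": [{"hand":-1,"offset":[-0.029,0,-0.139],"twist":[0,0,0]},{"hand":-1,"offset":[-0.029,0,-0.139],"twist":[0,0,0]},{"hand":-1,"offset":[-0.029,0,-0.139],"twist":[0,0,0]},{"hand":-1,"offset":[-0.202,-0.049,0.044],"twist":[-0.004,0,-0.017]},{"hand":-1,"offset":[-0.201,-0.054,0.044],"twist":[-0.004,0,-0.017]},{"hand":-1,"offset":[-0.199,-0.06,0.043],"twist":[-0.004,0,-0.017]},{"hand":-1,"offset":[-0.197,-0.065,0.043],"twist":[-0.004,0,-0.017]},{"hand":-1,"offset":[-0.196,-0.071,0.043],"twist":[-0.004,0,-0.017]},{"hand":-1,"offset":[-0.194,-0.077,0.042],"twist":[-0.004,0,-0.017]},{"hand":-1,"offset":[0,0,0],"twist":[0,0,0]},{"hand":-1,"offset":[0,0,0],"twist":[0,0,0]}]}}

```text
clock: 12.35
tcp_pos: [0.5646, 0.0629, 0.0894]
eef_rot: [179.5, 12.0, 93.8]
contact_force: [0.2, 0.2, 0.8]
finger_gap: -0.002
finger_force: 0.0
```

```bash
python3 - <<'E'
from h import *
from station import *
s=get_state(); p=s['tcp_pos']; print(p,s['eef_rot'],s['contact_force'],s['finger_gap'])
im=camera('scene')[:,:,::-1]; cv2.imwrite('pics/scene6.png',im)
im2=camera('top')[:,:,::-1]; cv2.imwrite('pics/top6.png',im2)
a=cv2.resize(np.ascontiguousarray(im[120:270,220:420]),(800,600),interpolation=cv2.INTER_CUBIC); cv2.imwrite('pics/m6.png',a)
plan([(slab(0,.14,.009),tool(-86,-12))],step=.03)
E
```

```text
[0.56456707 0.06291145 0.08940281] [179.50262599  11.9636489   93.75913833] [0.19029535 0.16608064 0.81657425] -0.0020543815060159185
3 rows
([0.027, -0.002, 0.131], [0.002, -0.0, -0.0])
([0.027, -0.002, 0.131], [0.002, -0.0, -0.0])
([0.026, -0.002, 0.132], [0.002, -0.0, -0.0])
```

View pics/m6.png

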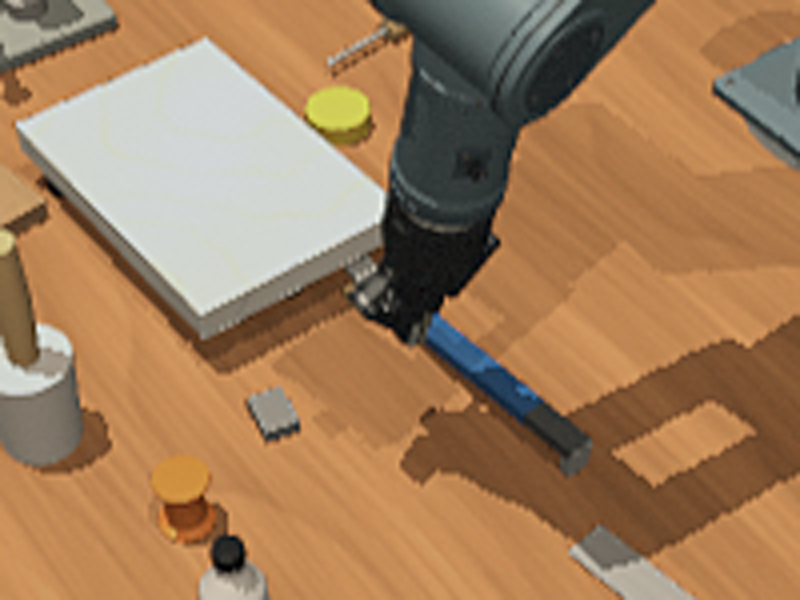

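The fingers came away empty, because the thin plate slipped out. The slab is still up, with the bar holding it. I'll find the plate by its colour mask.

```bash
python3 - <<'E'
from h import *; from station import calibration
for n in('top','scene'):
    c=calibration(n); im=cv2.imread(f'pics/{n}6.png'); hsv=cv2.cvtColor(im,cv2.COLOR_BGR2HSV); H,S,V=[hsv[...,i].astype(int) for i in range(3)]
    m=((H>18)&(H<32)&(S>100)&(V>100)).astype(np.uint8)*255
    cs,_=cv2.findContours(m,cv2.RETR_EXTERNAL,cv2.CHAIN_APPROX_NONE)
    for k in sorted(cs,key=cv2.contourArea)[-6:]:
        if cv2.contourArea(k)<60: continue
        r=cv2.minAreaRect(k); p=cv2.boxPoints(r); w=np.array([onto(c,u,v,.008)[:2] for u,v in p])
        print(n,np.round(r[0]),cv2.contourArea(k),w.mean(0).round(4),w.round(3).tolist())
E
```

```text
top [129. 339.] 186.5 [0.1865 0.5402] [[0.115, 0.561], [0.26, 0.563], [0.258, 0.519], [0.113, 0.518]]
top [114. 341.] 285.0 [0.1811 0.579 ] [[0.032, 0.583], [0.33, 0.586], [0.33, 0.575], [0.032, 0.572]]
top [218. 149.] 310.5 [0.7054 0.3199] [[0.728, 0.357], [0.749, 0.326], [0.683, 0.282], [0.662, 0.313]]
top [426. 252.] 390.0 [ 0.4181 -0.264 ] [[0.448, -0.233], [0.448, -0.297], [0.388, -0.295], [0.388, -0.231]]
top [558. 313.] 424.0 [ 0.2545 -0.6213] [[0.265, -0.486], [0.287, -0.756], [0.244, -0.756], [0.223, -0.488]]
top [556. 295.] 898.5 [ 0.3031 -0.6177] [[0.314, -0.483], [0.336, -0.751], [0.292, -0.752], [0.27, -0.485]]
scene [304. 148.] 168.5 [ 0.4136 -0.2667] [[0.416, -0.318], [0.367, -0.283], [0.412, -0.216], [0.46, -0.25]]
scene [597. 129.] 209.5 [-0.574   0.2858] [[-0.552, 0.133], [-0.593, 0.117], [-0.594, 0.442], [-0.557, 0.452]]
scene [283.  88.] 274.0 [ 0.2646 -0.6619] [[0.302, -0.787], [0.256, -0.824], [0.229, -0.533], [0.271, -0.504]]
scene [336. 298.] 407.0 [0.6896 0.3093] [[0.744, 0.325], [0.652, 0.262], [0.635, 0.295], [0.727, 0.355]]
scene [517. 220.] 655.0 [0.0516 0.412 ] [[0.212, 0.388], [-0.132, 0.381], [-0.103, 0.439], [0.23, 0.44]]
scene [588. 121.] 1065.0 [-0.5962  0.2191] [[-0.483, 0.008], [-0.729, -0.094], [-0.689, 0.456], [-0.484, 0.507]]
```

```bash
python3 - <<'E'
from h import *
d=np.array([np.cos(np.radians(34)),np.sin(np.radians(34)),0]); c=np.array([.69,.309,0])
q=tool(34-180,0)
plan([(c+d*.02+[0,0,.15],q)])
E
```

```text
8 rows
([0.142, 0.1, -0.068], [0.009, 0.015, 0.083])
([0.156, 0.079, -0.066], [0.009, 0.015, 0.083])
([0.166, 0.057, -0.063], [0.009, 0.015, 0.083])
([0.173, 0.034, -0.06], [0.009, 0.015, 0.083])
([0.178, 0.011, -0.056], [0.009, 0.015, 0.083])
([0.179, -0.013, -0.051], [0.009, 0.015, 0.083])
([0.177, -0.038, -0.047], [0.009, 0.015, 0.083])
([0.171, -0.06, -0.042], [0.009, 0.015, 0.083])
```

>>> {"fn": "servo_tool", "kwargs": {"commands": [{"hand":1,"offset":[0.142,0.1,-0.068],"twist":[0.009,0.015,0.083]},{"hand":1,"offset":[0.156,0.079,-0.066],"twist":[0.009,0.015,0.083]},{"hand":1,"offset":[0.166,0.057,-0.063],"twist":[0.009,0.015,0.083]},{"hand":1,"offset":[0.173,0.034,-0.06],"twist":[0.009,0.015,0.083]},{"hand":1,"offset":[0.178,0.011,-0.056],"twist":[0.009,0.015,0.083]},{"hand":1,"offset":[0.179,-0.013,-0.051],"twist":[0.009,0.015,0.083]},{"hand":1,"offset":[0.177,-0.038,-0.047],"twist":[0.009,0.015,0.083]},{"hand":1,"offset":[0.171,-0.06,-0.042],"twist":[0.009,0.015,0.083]},{"hand":1,"offset":[0,0,0],"twist":[0,0,0]},{"hand":1,"offset":[0,0,0],"twist":[0,0,0]}]}}

```text
clock: 13.45
tcp_pos: [0.7054, 0.3214, 0.1486]
eef_rot: [179.9, -0.2, 34.2]
contact_force: [0.4, 0.2, -0.9]
finger_gap: 0.999
finger_force: 0.0
```

```bash
python3 - <<'E'
from h import *
from station import *
c=calibration('wrist'); w=camera('wrist')[:,:,::-1].copy(); cv2.imwrite('pics/w7.png',w)
s=get_state(); print(s['tcp_pos'],s['eef_rot'],c['eye'].tolist(),c['attitude'].tolist())
hsv=cv2.cvtColor(w,cv2.COLOR_BGR2HSV); H,S,V=[hsv[...,i].astype(int) for i in range(3)]
m=((H>18)&(H<32)&(S>110)&(V>70)).astype(np.uint8)*255
k=biggest(m,(100,20,540,330)); r=cv2.minAreaRect(k); p=cv2.boxPoints(r); print(r,cv2.contourArea(k))
for z in(.008,.012):
    W=np.array([onto(c,u,v,z,rayf)[:2] for u,v in p]); print(z,W.round(4).tolist(),W.mean(0),np.linalg.norm(W[1]-W[0]),np.linalg.norm(W[2]-W[1]))
sc=cv2.imread('pics/scene6.png')[250:350,270:420]
out=np.zeros((600,640,3),np.uint8); out[:400]=w; out[400:600,:300]=cv2.resize(sc,(300,200),interpolation=cv2.INTER_CUBIC)
tp=cv2.imread('pics/top6.png')[100:200,190:340]; out[400:600,320:620]=cv2.resize(tp,(300,200),interpolation=cv2.INTER_CUBIC)
cv2.imwrite('pics/m7.png',out)
E
```

```text
[0.70512848 0.32029102 0.14846673] [ 1.79919062e+02 -1.11476259e-01  3.41777890e+01] [0.7702233774687883, 0.36687903597646776, 0.29190683053486977] [161.9534332729507, -0.07681397943881338, -55.75742060796627]
((323.0, 200.0), (106.0, 42.0), 90.0) 3569.5
0.008 [[0.7243, 0.3561], [0.7461, 0.324], [0.6568, 0.26], [0.6323, 0.2961]] [0.68987923 0.3090563 ] 0.038855333213838585 0.10991865186253202
0.012 [[0.7249, 0.3563], [0.7465, 0.3246], [0.6584, 0.2615], [0.6343, 0.2971]] [0.69101121 0.30987097] 0.03830789540629255 0.10836999378121087
```

View pics/m7.png

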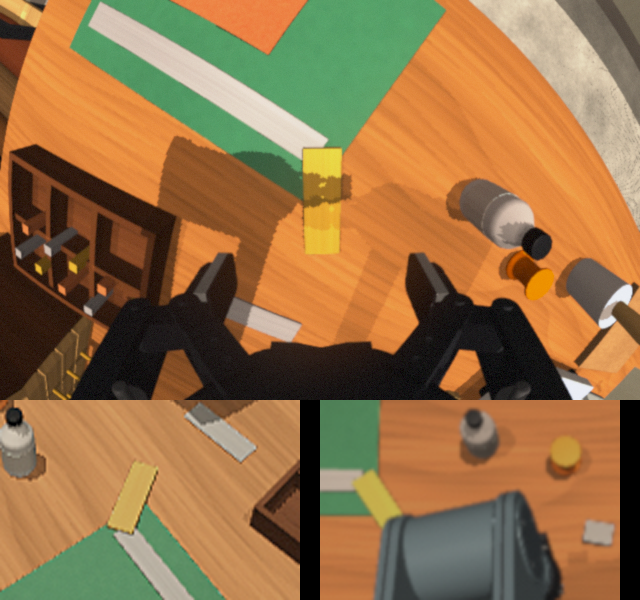

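The composite shows the plate lying flat across the mat's corner at (323,200) in the wrist part. Its centre is (0.690, 0.309) with the axis at 35.6°, and one end is beside the ruler. This time I grip it with the tool vertical and the tips right down.

```bash
python3 - <<'E'
from h import *
q=tool(35.6-180,0)
plan([((.7225,.3323,.03),q,3),((.7225,.3323,.004),q,4)])
E
```

```text
3 rows
([0.035, -0.001, 0.198], [0.0, -0.0, -0.005])
([0.035, -0.0, 0.197], [0.0, -0.0, -0.005])
([0.034, 0.0, 0.198], [0.0, -0.0, -0.005])
4 rows
([0.0, -0.0, 0.032], [0.0, -0.0, -0.0])
([0.0, -0.0, 0.033], [0.0, -0.0, -0.0])
([0.0, -0.0, 0.032], [0.0, -0.0, -0.0])
([0.0, -0.0, 0.033], [0.0, -0.0, -0.0])
```

>>> {"fn": "servo_tool", "kwargs": {"commands": [{"hand":0.1,"offset":[0.035,0,0.198],"twist":[0,0,-0.005]},{"hand":0.1,"offset":[0.035,0,0.197],"twist":[0,0,-0.005]},{"hand":0.1,"offset":[0.034,0,0.198],"twist":[0,0,-0.005]},{"hand":0.1,"offset":[0,0,0],"twist":[0,0,0]},{"hand":0.1,"offset":[0,0,0.032],"twist":[0,0,0]},{"hand":0.1,"offset":[0,0,0.033],"twist":[0,0,0]},{"hand":0.1,"offset":[0,0,0.032],"twist":[0,0,0]},{"hand":0.1,"offset":[0,0,0.033],"twist":[0,0,0]},{"hand":0.1,"offset":[0,0,0],"twist":[0,0,0]}]}}

```text
clock: 14.4
tcp_pos: [0.7233, 0.3313, 0.0047]
eef_rot: [179.9, -0.2, 35.3]
contact_force: [1.1, -0.2, -0.4]
finger_gap: 0.551
finger_force: 0.0
```

>>> {"fn": "servo_tool", "kwargs": {"commands": [{"hand":0.1,"offset":[0,0,0.012],"twist":[0,0,0]},{"hand":0.1,"offset":[0,0,0.01],"twist":[0,0,0]},{"hand":0.1,"offset":[0,0,0],"twist":[0,0,0]}]}}

```text
clock: 14.7
tcp_pos: [0.7239, 0.3315, 0.0008]
eef_rot: [179.9, -0.2, 35.3]
contact_force: [-0.1, -0.1, 0.1]
finger_gap: 0.551
finger_force: 0.0
```

>>> {"fn": "servo_tool", "kwargs": {"commands": [{"hand":0.1,"offset":[0,0,0.01],"twist":[0,0,0]},{"hand":0.1,"offset":[0,0,0.005],"twist":[0,0,0]},{"hand":0.1,"offset":[0,0,0],"twist":[0,0,0]}]}}

```text
clock: 15.0
tcp_pos: [0.724, 0.3316, 0.0006]
eef_rot: [179.9, -0.3, 35.4]
contact_force: [-5.1, -1.8, 11.0]
finger_gap: 0.548
finger_force: 5.7
```

>>> {"fn": "servo_tool", "kwargs": {"commands": [{"hand":-0.1,"offset":[0,0,0],"twist":[0,0,0]},{"hand":-1,"offset":[0,0,0],"twist":[0,0,0]},{"hand":-1,"offset":[0,0,0],"twist":[0,0,0]},{"hand":-1,"offset":[0,0,0],"twist":[0,0,0]},{"hand":-1,"offset":[0,0,0],"twist":[0,0,0]}]}}

```text
clock: 15.5
tcp_pos: [0.7242, 0.334, 0.0023]
eef_rot: [180.0, -0.5, 35.4]
contact_force: [-5.8, 3.2, 16.8]
finger_gap: 0.394
finger_force: 65.7
```

>>> {"fn": "servo_tool", "kwargs": {"commands": [{"hand":-1,"offset":[0,0,-0.03],"twist":[0,0,0]},{"hand":-1,"offset":[0,0,-0.04],"twist":[0,0,0]},{"hand":-1,"offset":[0,0,-0.04],"twist":[0,0,0]},{"hand":-1,"offset":[0,0,0],"twist":[0,0,0]},{"hand":-1,"offset":[0,0,0],"twist":[0,0,0]}]}}

```text
clock: 16.0
tcp_pos: [0.7238, 0.3312, 0.0195]
eef_rot: [179.9, -0.2, 35.3]
contact_force: [-0.6, -0.5, -3.6]
finger_gap: 0.401
finger_force: 59.9
```

```bash
python3 - <<'E'
from h import *
from station import *
s=get_state(); p=s['tcp_pos']; print(p,s['contact_force'],s['ft_torque'],s['finger_gap'])
q=tool(-86,0)
plan([(slab(0,.145,p[2]+.005),q,14)])
E
```

```text
[0.72380187 0.33118107 0.01954116] [-0.56567999 -0.52486625 -3.56144068] [ 0.05349137 -0.08935068  0.00485915] 0.40097717483857653
14 rows
([-0.101, 0.044, -0.002], [0.0, -0.0, -0.047])
([-0.104, 0.036, -0.002], [0.0, -0.0, -0.047])
([-0.106, 0.028, -0.002], [0.0, -0.0, -0.047])
([-0.108, 0.02, -0.002], [0.0, -0.0, -0.047])
([-0.109, 0.012, -0.002], [0.0, -0.0, -0.047])
([-0.109, 0.004, -0.002], [0.0, -0.0, -0.047])
([-0.11, -0.004, -0.002], [0.0, -0.0, -0.047])
([-0.109, -0.012, -0.002], [0.0, -0.0, -0.047])
([-0.108, -0.02, -0.002], [0.0, -0.0, -0.047])
([-0.106, -0.027, -0.002], [0.0, -0.0, -0.047])
([-0.104, -0.035, -0.002], [0.0, -0.0, -0.047])
([-0.101, -0.043, -0.003], [0.0, -0.0, -0.047])
([-0.097, -0.05, -0.002], [0.0, -0.0, -0.047])
([-0.093, -0.057, -0.003], [0.0, -0.0, -0.047])
```

>>> {"fn": "servo_tool", "kwargs": {"commands": [{"hand":-1,"offset":[-0.101,0.044,-0.01],"twist":[0,0,-0.047]},{"hand":-1,"offset":[-0.104,0.036,-0.01],"twist":[0,0,-0.047]},{"hand":-1,"offset":[-0.106,0.028,0],"twist":[0,0,-0.047]},{"hand":-1,"offset":[-0.108,0.02,0],"twist":[0,0,-0.047]},{"hand":-1,"offset":[-0.109,0.012,0],"twist":[0,0,-0.047]},{"hand":-1,"offset":[-0.109,0.004,0],"twist":[0,0,-0.047]},{"hand":-1,"offset":[-0.11,-0.004,0],"twist":[0,0,-0.047]},{"hand":-1,"offset":[-0.109,-0.012,0],"twist":[0,0,-0.047]},{"hand":-1,"offset":[-0.108,-0.02,0],"twist":[0,0,-0.047]},{"hand":-1,"offset":[-0.106,-0.027,0],"twist":[0,0,-0.047]},{"hand":-1,"offset":[-0.104,-0.035,0],"twist":[0,0,-0.047]},{"hand":-1,"offset":[-0.101,-0.043,0],"twist":[0,0,-0.047]}]}}

```text
clock: 17.2
tcp_pos: [0.5861, 0.1055, 0.0225]
eef_rot: [179.8, -0.1, 86.3]
contact_force: [0.5, -0.6, -2.2]
finger_gap: 0.401
finger_force: 60.1
```

>>> {"fn": "servo_tool", "kwargs": {"commands": [{"hand":-1,"offset":[-0.097,-0.05,0],"twist":[0,0,-0.047]},{"hand":-1,"offset":[-0.093,-0.057,0],"twist":[0,0,-0.047]},{"hand":-1,"offset":[0,0,0],"twist":[0,0,0]},{"hand":-1,"offset":[0,0,0],"twist":[0,0,0]}]}}

```text
clock: 17.6
tcp_pos: [0.5643, 0.0687, 0.0226]
eef_rot: [179.8, -0.1, 94.4]
contact_force: [0.3, 0.9, -3.0]
finger_gap: 0.399
finger_force: 60.2
```

```bash
python3 - <<'E'
from h import *
from station import *
s=get_state(); p=s['tcp_pos']; print(p,s['eef_rot'],s['contact_force'],s['ft_torque'],s['finger_gap'])
c=calibration('wrist'); w=camera('wrist')[:,:,::-1].copy(); cv2.imwrite('pics/w8.png',w)
c2=calibration('scene'); im=camera('scene')[:,:,::-1].copy(); cv2.imwrite('pics/scene8.png',im)
for n,i,cc,f in(('w',w,c,rayf),('s',im,c2,ray)):
    hsv=cv2.cvtColor(i,cv2.COLOR_BGR2HSV); H,S,V=[hsv[...,j].astype(int) for j in range(3)]
    m=((H>18)&(H<32)&(S>100)&(V>60)).astype(np.uint8)*255
    cs,_=cv2.findContours(m,cv2.RETR_EXTERNAL,cv2.CHAIN_APPROX_NONE)
    for k in cs:
        if cv2.contourArea(k)<30: continue
        r=cv2.minAreaRect(k); P=cv2.boxPoints(r); W=np.array([onto(cc,u,v,p[2]+.004,f)[:2] for u,v in P])
        if W[:,0].min()>.45 and W[:,0].max()<.75: print(n,np.round(r[0]),cv2.contourArea(k),W.round(4).tolist())
    m=((S<45)&(V>150)).astype(np.uint8)*255
    k=biggest(m,(0,0,640,400) if n=='w' else (215,110,335,212)); print(n,'white',cv2.approxPolyDP(k,6,True)[:,0].tolist())
E
```

```text
[0.56432046 0.06868627 0.02264379] [ 1.79774835e+02 -6.24389225e-02  9.44132439e+01] [ 0.33091992  0.86280056 -2.95698821] [ 0.1143316  -0.02564233 -0.00627078] 0.3985599201078316
w [323. 309.] 3717.0 [[0.5459, 0.0592], [0.581, 0.0647], [0.5916, 0.0099], [0.5501, 0.0028]]
w [350. 256.] 47.5 [[0.5746, 0.0805], [0.5794, 0.0811], [0.5822, 0.0652], [0.5771, 0.0646]]
w [338. 254.] 115.5 [[0.567, 0.0806], [0.5751, 0.0812], [0.5768, 0.0654], [0.5685, 0.0649]]
w [309. 260.] 719.0 [[0.5439, 0.0796], [0.5639, 0.0854], [0.571, 0.0572], [0.5494, 0.0505]]
w white [[442, 328], [449, 336]]
s [325. 217.] 45.5 [[0.5806, 0.0814], [0.5521, 0.0407], [0.5314, 0.0553], [0.5605, 0.0956]]
s white [[271, 129], [224, 150], [269, 198], [309, 171], [309, 162]]
```

```bash
python3 - <<'E'
from h import *
from station import *
c=calibration('scene'); 
a=onto(c,270,198,.072);b=onto(c,319,172,.072); print('raised low edge',a[:2],b[:2],(a+b)[:2]/2, 'nominal',slab(0,0,0)[:2], np.degrees(np.arctan2((a-b)[1],(a-b)[0])))
c=calibration('top'); im=cv2.imread('pics/top6.png'); hs=cv2.cvtColor(im,cv2.COLOR_BGR2HSV)
k=biggest(((hs[...,1]<50)&(hs[...,2]>130)).astype(np.uint8)*255,(345,140,485,240)); ap=cv2.approxPolyDP(k,4,True)[:,0]; print([(p.tolist(),onto(c,*p,.068)[:2].round(3).tolist()) for p in ap])
plan([(slab(0,.145,.006),tool(-86,0),3)])
E
```

```text
raised low edge [ 0.67350866 -0.06148519] [ 0.48183446 -0.07067379] [ 0.57767156 -0.06607949] nominal [ 0.573 -0.076] 2.744579626212766
[([466, 154], [0.681, -0.361]), ([357, 156], [0.674, -0.067]), ([361, 230], [0.476, -0.077]), ([470, 226], [0.488, -0.365])]
3 rows
([-0.001, -0.001, 0.028], [0.001, -0.0, 0.002])
([-0.001, -0.001, 0.028], [0.001, -0.0, 0.002])
([-0.001, -0.001, 0.028], [0.001, -0.0, 0.002])
```

```bash
sed -i 's/^YS=.*/YS=np.array([-.056,.998,0]);XS=np.array([.998,.056,0]);EDGE=np.array([.575,-.072,0])/' h.py; python3 - <<'E'
from h import *
q=tool(-86.8,0)
plan([(slab(0,.14,.006),q,3),(slab(0,.047,.006),q,7)])
E
```

```text
3 rows
([-0.003, 0.003, 0.028], [0.001, -0.0, 0.005])
([-0.003, 0.004, 0.028], [0.001, -0.0, 0.005])
([-0.003, 0.004, 0.028], [0.001, -0.0, 0.005])
7 rows
([-0.066, 0.0, -0.0], [-0.0, -0.0, -0.0])
([-0.067, 0.0, -0.0], [-0.0, -0.0, -0.0])
([-0.066, 0.0, -0.0], [-0.0, -0.0, -0.0])
([-0.067, 0.0, -0.0], [-0.0, -0.0, -0.0])
([-0.066, 0.0, -0.0], [-0.0, -0.0, -0.0])
([-0.067, 0.0, -0.0], [-0.0, -0.0, -0.0])
([-0.066, 0.0, -0.001], [-0.0, -0.0, -0.0])
```

>>> {"fn": "servo_tool", "kwargs": {"commands": [{"hand":-1,"offset":[-0.003,0.003,0.028],"twist":[0,0,0.005]},{"hand":-1,"offset":[-0.003,0.004,0.028],"twist":[0,0,0.005]},{"hand":-1,"offset":[-0.003,0.004,0.026],"twist":[0,0,0.005]},{"hand":-1,"offset":[0,0,0],"twist":[0,0,0]},{"hand":-1,"offset":[-0.05,0,0],"twist":[0,0,0]},{"hand":-1,"offset":[-0.05,0,0],"twist":[0,0,0]},{"hand":-1,"offset":[-0.05,0,0],"twist":[0,0,0]},{"hand":-1,"offset":[0,0,0],"twist":[0,0,0]}]}}

```text
clock: 18.5
tcp_pos: [0.5689, 0.0354, 0.0066]
eef_rot: [179.7, -0.0, 93.1]
contact_force: [-0.2, 0.5, -2.1]
finger_gap: 0.397
finger_force: 60.2
```

>>> {"fn": "servo_tool", "kwargs": {"commands": [{"hand":-1,"offset":[-0.05,0,0],"twist":[0,0,0]},{"hand":-1,"offset":[-0.05,0,0],"twist":[0,0,0]},{"hand":-1,"offset":[-0.05,0,0],"twist":[0,0,0]},{"hand":-1,"offset":[-0.04,0,0],"twist":[0,0,0]},{"hand":-1,"offset":[0,0,0],"twist":[0,0,0]}]}}

```text
clock: 19.0
tcp_pos: [0.5708, -0.002, 0.0063]
eef_rot: [179.7, -0.0, 93.1]
contact_force: [-0.6, 0.9, -2.1]
finger_gap: 0.4
finger_force: 60.2
```

>>> {"fn": "servo_tool", "kwargs": {"commands": [{"hand":-1,"offset":[-0.04,0,0],"twist":[0,0,0]},{"hand":-1,"offset":[-0.04,0,0],"twist":[0,0,0]},{"hand":-1,"offset":[-0.03,0,0],"twist":[0,0,0]},{"hand":-1,"offset":[0,0,0],"twist":[0,0,0]}]}}

```text
clock: 19.4
tcp_pos: [0.572, -0.0235, 0.0063]
eef_rot: [179.8, -0.0, 93.2]
contact_force: [-0.5, 0.7, -3.3]
finger_gap: 0.401
finger_force: 60.2
```

>>> {"fn": "servo_tool", "kwargs": {"commands": [{"hand":-1,"offset":[-0.015,0,0.008],"twist":[0,0,0]},{"hand":-1,"offset":[0,0,0.008],"twist":[0,0,0]},{"hand":-1,"offset":[0,0,0.005],"twist":[0,0,0]},{"hand":-1,"offset":[0,0,0],"twist":[0,0,0]}]}}

```text
clock: 19.8
tcp_pos: [0.5718, -0.0254, 0.0019]
eef_rot: [179.8, -0.0, 93.2]
contact_force: [0.7, -0.2, -1.9]
finger_gap: 0.394
finger_force: 60.3
```

```bash
python3 - <<'E'
from h import *
from station import *
s=get_state(); p=s['tcp_pos']; print(p,s['eef_rot'],s['contact_force'],s['finger_gap'])
c=calibration('scene'); im=camera('scene')[:,:,::-1].copy(); cv2.imwrite('pics/scene9.png',im)
hs=cv2.cvtColor(im,cv2.COLOR_BGR2HSV)
H,S,V=[hs[...,j].astype(int) for j in range(3)]
m=((H>18)&(H<32)&(S>100)&(V>60)).astype(np.uint8)*255
for k in cv2.findContours(m,cv2.RETR_EXTERNAL,cv2.CHAIN_APPROX_NONE)[0]:
    x,y,w,h=cv2.boundingRect(k)
    if 280<x<360 and 170<y<240: print((x,y,w,h),cv2.contourArea(k))
b=((H>100)&(H<115)&(S>110)&(V>60)).astype(np.uint8)*255; k=biggest(b,(300,170,420,260)); print('blue',cv2.boundingRect(k))
E
```

```text
[ 0.57178594 -0.02536123  0.00189852] [ 1.79787268e+02 -4.95704092e-02  9.32196216e+01] [ 0.73873474 -0.20423512 -1.89525687] 0.3938422686593079
(302, 198, 10, 14) 44.0
(294, 196, 1, 2) 0.0
(294, 194, 1, 1) 0.0
blue (324, 199, 32, 26)
```

>>> {"fn": "servo_tool", "kwargs": {"commands": [{"hand":-0.1,"offset":[0,0,0.003],"twist":[0,0,0]},{"hand":0,"offset":[0,0,0],"twist":[0,0,0]},{"hand":0,"offset":[0,0,0],"twist":[0,0,0]},{"hand":0,"offset":[0,0,0],"twist":[0,0,0]},{"hand":0,"offset":[0,0,0],"twist":[0,0,0]}]}}

```text
clock: 20.35
tcp_pos: [0.5721, -0.0255, 0.0016]
eef_rot: [179.8, -0.0, 93.2]
contact_force: [0.5, -0.0, -0.8]
finger_gap: 0.499
finger_force: 0.0
```

>>> {"fn": "servo_tool", "kwargs": {"commands": [{"hand":0,"offset":[0.02,0,-0.05],"twist":[0,0,0]},{"hand":0,"offset":[0.1,0,-0.15],"twist":[0,0,0]},{"hand":0,"offset":[0.1,0,-0.2],"twist":[0,0,0]},{"hand":0,"offset":[0.1,0,-0.2],"twist":[0,0,0]},{"hand":0,"offset":[0.1,0,-0.1],"twist":[0,0,0]},{"hand":0,"offset":[0,0,0],"twist":[0,0,0]}]}}

```text
clock: 20.95
tcp_pos: [0.5687, 0.0605, 0.1463]
eef_rot: [179.3, -0.0, 93.4]
contact_force: [1.2, -0.0, -1.1]
finger_gap: 0.5
finger_force: 0.0
```

```bash
python3 - <<'E'
from h import *
from station import *
s=get_state(); p=s['tcp_pos']; print(p,s['eef_rot'],s['contact_force'],s['finger_gap'])
for n,f,box in(('wrist',rayf,None),('scene',ray,None),('top',ray,None)):
    c=calibration(n); im=camera(n)[:,:,::-1].copy(); cv2.imwrite(f'pics/{n}10.png',im)
    hs=cv2.cvtColor(im,cv2.COLOR_BGR2HSV); H,S,V=[hs[...,j].astype(int) for j in range(3)]
    for nm,m,z in(('brass',(H>18)&(H<32)&(S>100)&(V>60),.008),('blue',(H>100)&(H<115)&(S>110)&(V>50),.03)):
        for k in cv2.findContours(m.astype(np.uint8)*255,cv2.RETR_EXTERNAL,cv2.CHAIN_APPROX_NONE)[0]:
            if cv2.contourArea(k)<40: continue
            r=cv2.minAreaRect(k); W=np.array([onto(c,u,v,z,f)[:2] for u,v in cv2.boxPoints(r)])
            if W[:,0].min()>.42 and W[:,0].max()<.7 and abs(W.mean(0)[1])<.2: print(n,nm,np.round(r[0]),cv2.contourArea(k),W.round(3).tolist())
E
```

```text
[0.56869808 0.06050568 0.14627987] [ 1.79307866e+02 -3.01552438e-02  9.33564228e+01] [ 1.20586616 -0.00947403 -1.10617092] 0.49956203260778176
wrist brass [280. 290.] 45.5 [[0.528, -0.056], [0.536, -0.056], [0.536, -0.067], [0.528, -0.067]]
wrist brass [318. 274.] 1193.5 [[0.553, -0.012], [0.587, -0.01], [0.592, -0.068], [0.555, -0.07]]
wrist blue [246. 171.] 3123.5 [[0.485, 0.135], [0.508, 0.137], [0.519, 0.011], [0.494, 0.007]]
scene brass [299. 201.] 166.0 [[0.594, -0.091], [0.56, -0.104], [0.557, -0.012], [0.59, -0.001]]
scene blue [339. 211.] 213.5 [[0.528, 0.016], [0.502, 0.005], [0.489, 0.134], [0.514, 0.144]]
top brass [348. 196.] 132.0 [[0.593, -0.031], [0.593, -0.061], [0.556, -0.061], [0.556, -0.031]]
top blue [305. 220.] 254.5 [[0.508, 0.135], [0.521, 0.012], [0.501, 0.01], [0.489, 0.133]]
```

The plate is in. About 58 mm shows outside the slab, its line is within 3 mm of the foot's, and the bar hasn't moved. I'll regrip the bar where I released it.

```bash
python3 - <<'E'
from h import *
q=R.from_euler('xyz',[180,3.6,95.95],degrees=True)
plan([((.5045,.0568,.1),q,3),((.5045,.0568,.016),q,4)])
E
```

```text
3 rows
([0.004, -0.103, 0.068], [0.0, -0.013, -0.01])
([0.006, -0.102, 0.068], [0.0, -0.013, -0.01])
([0.01, -0.103, 0.068], [0.0, -0.013, -0.01])
4 rows
([0.006, -0.0, 0.105], [0.0, -0.0, -0.0])
([0.006, -0.0, 0.105], [0.0, -0.0, -0.0])
([0.007, -0.0, 0.105], [0.0, -0.0, -0.0])
([0.006, -0.0, 0.104], [0.0, -0.0, -0.0])
```

>>> {"fn": "servo_tool", "kwargs": {"commands": [{"hand":0.1,"offset":[0.004,-0.103,0.068],"twist":[0,-0.013,-0.01]},{"hand":0.1,"offset":[0.006,-0.102,0.068],"twist":[0,-0.013,-0.01]},{"hand":0.1,"offset":[0.01,-0.103,0.068],"twist":[0,-0.013,-0.01]},{"hand":0.1,"offset":[0,0,0],"twist":[0,0,0]},{"hand":0.1,"offset":[0.006,0,0.105],"twist":[0,0,0]},{"hand":0.1,"offset":[0.006,0,0.105],"twist":[0,0,0]},{"hand":0.1,"offset":[0.007,0,0.105],"twist":[0,0,0]},{"hand":0.1,"offset":[0.006,0,0.104],"twist":[0,0,0]},{"hand":0.1,"offset":[0,0,0],"twist":[0,0,0]},{"hand":0.1,"offset":[0,0,0],"twist":[0,0,0]}]}}

```text
clock: 22.1
tcp_pos: [0.5057, 0.0564, 0.0162]
eef_rot: [179.9, 3.5, 95.8]
contact_force: [0.8, 0.9, 0.6]
finger_gap: 0.553
finger_force: 0.0
```

>>> {"fn": "servo_tool", "kwargs": {"commands": [{"hand":-0.2,"offset":[0,0,0],"twist":[0,0,0]},{"hand":-0.5,"offset":[0,0,0],"twist":[0,0,0]},{"hand":-1,"offset":[0,0,0],"twist":[0,0,0]},{"hand":-1,"offset":[0,0,0],"twist":[0,0,0]},{"hand":-1,"offset":[0,0,0],"twist":[0,0,0]},{"hand":-1,"offset":[0,0,0],"twist":[0,0,0]}]}}

```text
clock: 22.7
tcp_pos: [0.506, 0.0568, 0.0177]
eef_rot: [179.7, 3.5, 95.9]
contact_force: [-2.2, -1.0, 6.4]
finger_gap: 0.239
finger_force: 59.0
```

```bash
cat >> h.py <<'E'
def pose(s): return np.array(s['tcp_pos']),R.from_euler('xyz',s['eef_rot'],degrees=True)
def rock(p,q,dth,lift=0,out=0):
    """turn about the heel by dth (toe down +), from grip pose p,q"""
    h=p+q.apply([-.116,0,.010]); q2=q*R.from_rotvec([0,dth,0],degrees=True)
    return h-q2.apply([-.116,0,.010])+YS*out+[0,0,lift],q2
E
python3 - <<'E'
from h import *
from station import *
s=get_state(); print(s['tcp_pos'],s['eef_rot'],s['contact_force'],s['ft_torque'])
p,q=pose(s); print('heel',p+q.apply([-.116,0,.010]))
plan([rock(p,q,10)+(8,),rock(p,q,20)+(8,),rock(p,q,34.5)+(8,)])
E
```

```text
[0.50597992 0.05675483 0.0177107 ] [179.74839398   3.50275535  95.88068479] [-2.23159199 -1.01001552  6.39470168] [-0.16102804  0.31399253 -0.24701746]
heel [ 0.51794903 -0.05902239  0.01481667]
8 rows
([-0.002, -0.0, -0.012], [0.0, 0.014, -0.0])
([-0.002, 0.0, -0.013], [0.0, 0.014, -0.0])
([-0.002, 0.0, -0.013], [0.0, 0.014, -0.0])
([-0.001, 0.0, -0.013], [0.0, 0.014, -0.0])
([-0.001, 0.0, -0.012], [0.0, 0.014, -0.0])
([-0.001, 0.0, -0.013], [0.0, 0.014, -0.0])
([-0.001, 0.0, -0.012], [0.0, 0.014, -0.0])
([0.0, 0.0, -0.013], [0.0, 0.014, -0.0])
8 rows
([-0.002, 0.0, -0.012], [0.0, 0.014, -0.0])
([-0.002, 0.0, -0.013], [0.0, 0.014, -0.0])
([-0.002, 0.0, -0.013], [0.0, 0.014, -0.0])
([-0.001, 0.0, -0.013], [0.0, 0.014, -0.0])
([-0.001, 0.0, -0.012], [0.0, 0.014, -0.0])
([-0.001, 0.0, -0.013], [0.0, 0.014, -0.0])
([-0.0, 0.0, -0.012], [0.0, 0.014, -0.0])
([-0.0, 0.0, -0.013], [0.0, 0.014, -0.0])
8 rows
([-0.004, 0.0, -0.018], [0.0, 0.02, -0.0])
([-0.003, 0.0, -0.018], [0.0, 0.02, -0.0])
([-0.003, 0.0, -0.018], [0.0, 0.02, -0.0])
([-0.002, 0.0, -0.018], [0.0, 0.02, -0.0])
([-0.002, 0.0, -0.018], [0.0, 0.02, -0.0])
([-0.001, 0.0, -0.019], [0.0, 0.02, -0.0])
([-0.0, 0.0, -0.018], [0.0, 0.02, -0.0])
([-0.0, 0.0, -0.019], [0.0, 0.02, -0.0])
```

>>> {"fn": "servo_tool", "kwargs": {"commands": [{"hand":-1,"offset":[-0.002,0,-0.012],"twist":[0,0.014,0]},{"hand":-1,"offset":[-0.002,0,-0.013],"twist":[0,0.014,0]},{"hand":-1,"offset":[-0.002,0,-0.013],"twist":[0,0.014,0]},{"hand":-1,"offset":[-0.001,0,-0.013],"twist":[0,0.014,0]},{"hand":-1,"offset":[-0.001,0,-0.012],"twist":[0,0.014,0]},{"hand":-1,"offset":[-0.001,0,-0.013],"twist":[0,0.014,0]},{"hand":-1,"offset":[-0.001,0,-0.012],"twist":[0,0.014,0]},{"hand":-1,"offset":[0,0,-0.013],"twist":[0,0.014,0]}]}}

```text
clock: 23.5
tcp_pos: [0.5058, 0.0547, 0.0372]
eef_rot: [179.8, -6.6, 95.9]
contact_force: [-0.2, 0.0, -0.3]
finger_gap: 0.239
finger_force: 59.1
```

>>> {"fn": "servo_tool", "kwargs": {"commands": [{"hand":-1,"offset":[-0.002,0,-0.012],"twist":[0,0.014,0]},{"hand":-1,"offset":[-0.002,0,-0.013],"twist":[0,0.014,0]},{"hand":-1,"offset":[-0.002,0,-0.013],"twist":[0,0.014,0]},{"hand":-1,"offset":[-0.001,0,-0.013],"twist":[0,0.014,0]},{"hand":-1,"offset":[-0.001,0,-0.012],"twist":[0,0.014,0]},{"hand":-1,"offset":[-0.001,0,-0.013],"twist":[0,0.014,0]},{"hand":-1,"offset":[0,0,-0.012],"twist":[0,0.014,0]},{"hand":-1,"offset":[0,0,-0.013],"twist":[0,0.014,0]},{"hand":-1,"offset":[0,0,0],"twist":[0,0,0]}]}}

```text
clock: 24.4
tcp_pos: [0.5064, 0.0482, 0.0563]
eef_rot: [179.8, -16.7, 95.9]
contact_force: [-0.4, 1.4, -1.0]
finger_gap: 0.238
finger_force: 58.9
```

>>> {"fn": "servo_tool", "kwargs": {"commands": [{"hand":-1,"offset":[-0.004,0,-0.018],"twist":[0,0.02,0]},{"hand":-1,"offset":[-0.003,0,-0.018],"twist":[0,0.02,0]},{"hand":-1,"offset":[-0.003,0,-0.018],"twist":[0,0.02,0]},{"hand":-1,"offset":[-0.002,0,-0.018],"twist":[0,0.02,0]},{"hand":-1,"offset":[-0.002,0,-0.018],"twist":[0,0.02,0]},{"hand":-1,"offset":[-0.001,0,-0.019],"twist":[0,0.02,0]},{"hand":-1,"offset":[0,0,-0.02],"twist":[0,0.02,0]},{"hand":-1,"offset":[0,0,-0.02],"twist":[0,0.016,0]},{"hand":-1,"offset":[0,0,0],"twist":[0,0,0]}]}}

```text
clock: 25.3
tcp_pos: [0.5079, 0.0332, 0.0822]
eef_rot: [179.8, -30.7, 95.9]
contact_force: [-0.5, 0.4, -3.9]
finger_gap: 0.237
finger_force: 59.2
```

```bash
python3 - <<'E'
from h import *
from station import *
s=get_state(); print(s['tcp_pos'],s['eef_rot'],s['contact_force'],s['ft_torque'])
p,q=pose(s); print('heel',p+q.apply([-.116,0,.010]))
d=-(R.from_euler('z',-84,degrees=True).apply([1,0,0]))
plan([(p+d*.05+[0,0,.002],q,5),(p+d*.12+[0,0,.03],q,4)])
E
```

```text
[0.50786293 0.0332172  0.0821816 ] [179.83480297 -30.73752738  95.89989899] [-0.53541188  0.38185787 -3.88308312] [-0.66720645 -0.10321418 -0.03308954]
heel [ 0.5176149  -0.06087179  0.01429817]
5 rows
([0.044, -0.0, 0.024], [0.0, 0.0, 0.0])
([0.044, -0.0, 0.024], [0.0, 0.0, 0.0])
([0.044, -0.0, 0.024], [0.0, 0.0, 0.0])
([0.044, -0.0, 0.024], [0.0, 0.0, 0.0])
([0.044, -0.001, 0.023], [0.0, 0.0, 0.0])
4 rows
([0.093, -0.0, 0.015], [0.0, 0.0, 0.0])
([0.093, -0.0, 0.015], [0.0, 0.0, 0.0])
([0.093, -0.0, 0.014], [0.0, 0.0, 0.0])
([0.093, -0.001, 0.015], [0.0, 0.0, 0.0])
```

>>> {"fn": "servo_tool", "kwargs": {"commands": [{"hand":-1,"offset":[0.01,0,-0.015],"twist":[0,0,0]},{"hand":-1,"offset":[0.044,0,0.024],"twist":[0,0,0]},{"hand":-1,"offset":[0.044,0,0.024],"twist":[0,0,0]},{"hand":-1,"offset":[0.044,0,0.024],"twist":[0,0,0]},{"hand":-1,"offset":[0.044,0,0.024],"twist":[0,0,0]},{"hand":-1,"offset":[0.044,0,0.023],"twist":[0,0,0]},{"hand":-1,"offset":[0.093,0,0.015],"twist":[0,0,0]},{"hand":-1,"offset":[0.093,0,0.015],"twist":[0,0,0]},{"hand":-1,"offset":[0.093,0,0.015],"twist":[0,0,0]},{"hand":-1,"offset":[0.093,0,0.015],"twist":[0,0,0]},{"hand":-1,"offset":[0,0,0],"twist":[0,0,0]}]}}

```text
clock: 26.4
tcp_pos: [0.494, 0.1569, 0.1167]
eef_rot: [179.8, -30.8, 96.2]
contact_force: [-0.3, 0.5, -6.7]
finger_gap: 0.237
finger_force: 59.2
```

```bash
python3 - <<'E'
from h import *
from station import *
s=get_state(); print(s['tcp_pos'],s['eef_rot'],s['contact_force'])
t=np.array([.42,.14,.05]); q=tool(-80,0)
plan([(t,q,6),((.42,.14,.0115),q,4)])
E
```

```text
[0.49401002 0.15685195 0.1167331 ] [179.80504734 -30.78989857  96.1722445 ] [-0.27632756  0.47205993 -6.70811806]
6 rows
([-0.035, -0.063, 0.044], [0.002, -0.057, -0.007])
([-0.03, -0.063, 0.047], [0.002, -0.057, -0.007])
([-0.025, -0.063, 0.049], [0.002, -0.057, -0.007])
([-0.02, -0.064, 0.052], [0.002, -0.057, -0.007])
([-0.014, -0.063, 0.053], [0.002, -0.057, -0.007])
([-0.009, -0.064, 0.055], [0.002, -0.057, -0.007])
4 rows
([0.0, -0.0, 0.048], [0.0, 0.0, -0.0])
([0.0, -0.0, 0.048], [0.0, 0.0, -0.0])
([0.0, -0.0, 0.048], [0.0, 0.0, -0.0])
([0.0, -0.0, 0.049], [0.0, 0.0, -0.0])
```

>>> {"fn": "servo_tool", "kwargs": {"commands": [{"hand":-1,"offset":[-0.035,-0.063,0.044],"twist":[0.002,-0.057,-0.007]},{"hand":-1,"offset":[-0.03,-0.063,0.047],"twist":[0.002,-0.057,-0.007]},{"hand":-1,"offset":[-0.025,-0.063,0.049],"twist":[0.002,-0.057,-0.007]},{"hand":-1,"offset":[-0.02,-0.064,0.052],"twist":[0.002,-0.057,-0.007]},{"hand":-1,"offset":[-0.014,-0.063,0.053],"twist":[0.002,-0.057,-0.007]},{"hand":-1,"offset":[-0.009,-0.064,0.055],"twist":[0.002,-0.057,-0.007]},{"hand":-1,"offset":[0,0,0],"twist":[0,0,0]},{"hand":-1,"offset":[0,0,0.06],"twist":[0,0,0]},{"hand":-1,"offset":[0,0,0.06],"twist":[0,0,0]},{"hand":-1,"offset":[0,0,0.05],"twist":[0,0,0]},{"hand":-1,"offset":[0,0,0.022],"twist":[0,0,0]},{"hand":-1,"offset":[0,0,0],"twist":[0,0,0]}]}}

```text
clock: 27.6
tcp_pos: [0.4212, 0.1372, 0.0108]
eef_rot: [179.9, 0.0, 99.7]
contact_force: [-0.6, -0.1, -6.1]
finger_gap: 0.236
finger_force: 59.9
```

>>> {"fn": "servo_tool", "kwargs": {"commands": [{"hand":-0.3,"offset":[0,0,0],"twist":[0,0,0]},{"hand":0.1,"offset":[0,0,0],"twist":[0,0,0]},{"hand":0.3,"offset":[0,0,0],"twist":[0,0,0]},{"hand":0.3,"offset":[0,0,0],"twist":[0,0,0]},{"hand":0.3,"offset":[0,0,-0.05],"twist":[0,0,0]},{"hand":0.3,"offset":[0,0,-0.2],"twist":[0,0,0]},{"hand":0.3,"offset":[0,0,-0.24],"twist":[0,0,0]},{"hand":0.3,"offset":[0.2,0,-0.24],"twist":[0,0,0]},{"hand":0.3,"offset":[0.2,-0.1,-0.1],"twist":[0,0,0]},{"hand":0.3,"offset":[0.2,-0.1,0],"twist":[0,0,0]},{"hand":0.3,"offset":[0,0,0],"twist":[0,0,0]}]}}

```text
clock: 28.7
tcp_pos: [0.3592, 0.2444, 0.1685]
eef_rot: [179.8, -0.0, 100.1]
contact_force: [0.6, -0.5, -1.4]
finger_gap: 0.653
finger_force: 0.0
```

```bash
python3 - <<'E'
from h import *
from station import *
s=get_state(); print(s['clock'],s['tcp_pos'],s['contact_force'])
for n in('top','scene'):
    c=calibration(n); im=camera(n)[:,:,::-1].copy(); cv2.imwrite(f'pics/{n}11.png',im)
    hs=cv2.cvtColor(im,cv2.COLOR_BGR2HSV); H,S,V=[hs[...,j].astype(int) for j in range(3)]
    for nm,m,z in(('brass',(H>18)&(H<32)&(S>100)&(V>60),.008),('blue',(H>100)&(H<115)&(S>110)&(V>50),.024)):
        for k in cv2.findContours(m.astype(np.uint8)*255,cv2.RETR_EXTERNAL,cv2.CHAIN_APPROX_NONE)[0]:
            if cv2.contourArea(k)<40: continue
            r=cv2.minAreaRect(k); W=np.array([onto(c,u,v,z)[:2] for u,v in cv2.boxPoints(r)])
            if W[:,0].min()>.3 and W[:,0].max()<.7 and abs(W.mean(0)[1])<.25: print(n,nm,np.round(r[0]),cv2.contourArea(k),W.round(3).tolist())
    k=biggest(((S<50)&(V>(130 if n=='top' else 165))).astype(np.uint8)*255,(345,140,485,240) if n=='top' else (215,110,335,212)); ap=cv2.approxPolyDP(k,4,True)[:,0]; print(n,'slab',[(a.tolist(),onto(c,*a,.063)[:2].round(3).tolist()) for a in ap])
E
```

```text
28.7 [0.35915015 0.24442818 0.16853038] [ 0.58694577 -0.53757968 -1.36258017]
top brass [352. 215.] 116.0 [[0.539, -0.044], [0.539, -0.07], [0.5, -0.069], [0.5, -0.044]]
top brass [345. 196.] 234.5 [[0.592, -0.011], [0.593, -0.067], [0.556, -0.067], [0.556, -0.011]]
top blue [275. 251.] 264.0 [[0.419, 0.215], [0.44, 0.091], [0.422, 0.088], [0.401, 0.211]]
top slab [([467, 153], [0.685, -0.366]), ([358, 157], [0.673, -0.071]), ([362, 230], [0.476, -0.08]), ([472, 225], [0.491, -0.373])]
scene brass [300. 201.] 173.0 [[0.593, -0.088], [0.559, -0.101], [0.557, -0.012], [0.59, -0.001]]
scene blue [376. 217.] 221.0 [[0.451, 0.101], [0.425, 0.088], [0.399, 0.21], [0.424, 0.221]]
scene slab [([270, 129], [0.491, -0.373]), ([224, 150], [0.683, -0.362]), ([269, 199], [0.675, -0.067]), ([319, 173], [0.479, -0.075])]
```

```bash
python3 -c "
from station import *
print(hand_in())"
```

```text
the job is handed in; nothing more can be done
None
```

The job is handed in at 28.7 s of the allowed 67 s, with no verdict returned: in the last images the brass plate is under the single foot and in line, the slab is let down on it, and the bar lies on the bench well clear of the slab; on the way the plate slipped from the gripper once (it slid beside the ruler on the green mat, and I picked it up again).

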